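# Close the gear case and engage the splined key

## Robot

A 6-joint arm with a two-finger parallel gripper is mounted at the origin on the work surface. World frame = base frame: x ahead of the robot, y to its left, z up, the work surface at z = 0. Lengths are in mm, angles in rad, forces in N, time in s.
With the tool pointing down it reaches from about 250 to 800 mm from the base axis. Payload 3.9 kg.
Tool frame: the origin (TCP) lies midway between the tips of the shut fingers; the grasp point (between the pads) lies 19 mm behind it; z points along the fingers, y is the direction in which the jaws open and shut (so a half turn about z gives the same grasp; the last joint's range is limited). The gripper opens to 85 mm and grips with 20 to 120 N. Pads are 22 mm wide; open, the fingers measure 114 mm over their backs; the gripper's body (76 mm by 85 mm) begins 54 mm behind the grasp point. The pads swing forward as they close: fully open they stand 13 mm farther back than shut.
Start: joints at [0, 0.26, -0.138, 1.173, 0, 1.571], TCP at [524.991, -0, 231.304] pointing down, gripper open.
Joint ranges: [-2.78, 2.78], [-0.83, 1.72], [-1.28, 1.37], [-1.9, 2.12], [-1.57, 1.48], [-3.14, 3.14]. Speed limits (rad/s): [2.57, 2.57, 3.14, 3.14, 3.14, 3.14].

## Interface

Orientations are given as a rotation vector (axis times angle).
In Python, from plant import * gives the robot as it stands.
- The arm moves only by the shell command python3 -m pendant 'ROWS' [FORCE]. ROWS is JSON, a list of rows, each an object of numbers: "ax", "ay", "az": the turn, a rotation vector about the tool's x, y, z in units of 5 degrees (1.0 is 5 degrees); "tx", "ty", "tz": the shift along the tool's x, y, z in units of 40 mm (1.0 is 40 mm); "fingers": the closure in counts, from 0 (fully open) to 255 (shut). In form: [{"ax": .., "ay": .., "az": .., "tx": .., "ty": .., "tz": .., "fingers": ..}, ...]. A call has 1 to 12 rows; each row shifts and turns the pose as measured when the row begins, along the tool's axes as they then stand; what a row does not reach is not made up. A row lasts 1/12 s, in which the tool goes at most 41.7 mm and 7.16 degrees, less where a joint would pass 70% of its speed; a pose out of reach is approached as far as the arm can. A call is refused whole if a number of a shift passes 1 or a number of a turn 1, either way. A call with a gripper value outside its range is refused whole. The fingers move at their own pace and stop on an object; FORCE is the grip in N (left out, the last holds). Time passes only in rows, so rows that do not move let the fingers close. It gives the time, the measured TCP pose, the force and the opening at its end, in the units of the state.
- sense(): the state, without advancing time (a new reading comes with each control period).
- read_camera(name): name is "scene" or "side" or "wrist"; returns a dict with "color" (420x560x3 uint8, red, green, blue), "K" (3x3 intrinsics, pixels), "R" (3x3) and "t" (3): a world point X has camera coordinates R X + t; the wrist camera has in their place "tool_from_camera" (4x4, takes a point from camera to tool coordinates, whose origin is the TCP and whose axes are the flange's). Camera axes: x right, y down, z forward; pixel columns grow to the right and rows downward; lengths in mm; the calibration is good to about 2 mm. The wrist camera is an equidistant fisheye: a pixel r from the principal point sees the ray r / f radians off the axis. A picture is of the moment at which its call begins: read the wrist's pose just before it. There is no depth.
- close_job(): hands the job in, once; it reports no verdict.
Trained networks look in a picture, given as the dict that the camera call returned (one of the last four; its "shot" number tells which), for a name from the list of things; names that differ only in an ending like _2 or _b are one class to them, and where a whole thing is asked for, a point or a joint stands for the part that bears it (a point fixed in the world has none). Each returns a list of dicts, best first, with "conf" (0 to 1); they miss things now and then, are a little off and sometimes report something else, mostly with a low value. They report only what shows in the picture. A call takes as long as a camera call. They do not tell look-alikes from the thing itself.
- spot_in(picture, query): "position" ([column, row] as shares, 0 to 1, of the picture: columns of its width, rows of its height, amid what is visible of it).
- regions_of(picture, query): "region" (420x560 bool, what is visible of it) and "position" ([column, row] as shares, 0 to 1, of the picture: columns of its width, rows of its height, amid what is visible of it).
The state is a dict: "time": time; "joints": joint angles; "dq": joint speeds; "joint_torque": joint torques, N m; "tool_pos": TCP position; "tool_rot": TCP orientation; "wrist_force": force on the tool from outside, world axes, zero at the start; "moment": the same for the moment, N m; "gripper_width": opening from 0.0 (shut) to 1.0 (fully open).
Only numpy, scipy, OpenCV 4.12 (cv2) and the standard library are available. Lean on these libraries where they do the work, as an engineer would, in place of code of your own. Each camera call takes 0.05 s, during which the arm holds its last target.

## Task

Fold down the gear case's two cover flaps, the narrow one first and then the wide one that laps over it. Then take the T-handled splined key out of its holder, turn it until its splines line up with the slots of the socket in the middle of the case, slide it in and press it fully home against the spring, its collar down on the socket. Finish while still holding it pressed home (the spring lifts it if you let go), and leave the wrench, the steel spacer and the oil bottle where they are.

Things in the scene. Friction and masses are not known exactly. Their poses are not given: they have to be found in the camera images.
- case: Fixed open-topped cream gear case, 200 (its x) x 220 (its y) x 80 mm high. Origin at the centre of its underside, z up. The socket stands in its middle. The narrow flap is hinged along its +y top edge, the wide flap along its -y top edge.
- flap_narrow (a joint): Angle of the narrow cream sheet flap (92 mm from hinge to free edge): 0 is shut (level), grows as it rises, stop at 1.25 rad; it starts half open, leaning inwards. Hinge axis along the case's x at case y = +110, z = 80 mm; shut, it reaches towards case -y. A stiff hinge (0.12 N m) keeps it where it is left; a few newtons straight down, 25 to 40 mm in from the hinge and beside the notch, fold it shut.
- flap_narrow_edge (a point): Middle of the narrow flap's free edge, on its upper face; it moves with the flap. The flap is 196 mm long along the hinge and 3 mm thick, with a 74 mm wide notch for the socket in the middle of this edge (so this point is in the air) that begins 73 mm from the hinge.
- flap_wide (a joint): Angle of the wide cream sheet flap (140 mm from hinge to free edge): 0 is shut (level), grows as it rises, stop at 1.25 rad; it starts half open, leaning inwards. Hinge axis along the case's x at case y = -110, z = 83.5 mm; shut, it reaches towards case +y just above the narrow flap. A stiff hinge (0.22 N m) keeps it where it is left; press it shut like the other, 25 to 50 mm in from the hinge.
- flap_wide_edge (a point): Middle of the wide flap's free edge, on its upper face; it moves with the flap. The flap is 196 mm long along the hinge and 3 mm thick, with a 74 mm wide notch for the socket in the middle of this edge (so this point is in the air) that begins 73 mm from the hinge.
- socket_mouth (a point): Centre of the steel socket's mouth, on its top face, 90 mm above the work surface, on the case's vertical centre line. A round sleeve 54 mm across; its bore has four slots along this frame's +-x and +-y, each 10.5 mm wide, reaching 19.5 mm from the axis, round a 20 mm core hole; 45 mm deep, the plunger inside. It turns stiffly about its axis (0.12 N m) and starts at any angle.
- plunger (a joint): Travel of the spring plunger in the socket's core hole (m): 0 up, its 19 mm disc 22 mm below the mouth; about 0.014 when the key is fully home. It pushes back with about 3 N at first and 10 N at home.
- key: Loose steel T-key, about 0.26 kg. Origin at the foot of its stem, z up the stem, x along the crossbar. Splined end 36 mm long: 18 mm core, four ribs along +-x and +-y, 8 mm wide, 36 mm across, tapered over the lowest 7 mm. Collar 52 mm across at 36 to 44 mm, 16 mm shank, black crossbar. Any quarter turn fits the socket. Home: collar on the mouth, foot 36 mm below it.
- key_bar (a point): Centre of the key's crossbar, 100 mm above the foot. The bar is 90 x 18 x 18 mm and runs along this frame's x: grip it here across its width.
- holder: Fixed dark iron cup in which the key starts: 62 mm outside and 44 mm inside diameter, 45 mm high, on a 90 mm flange. Origin under its centre. The key's collar rests on its rim (foot 9 mm above the work surface); the key lifts straight out.
- wrench: Bystander: steel wrench lying beyond the case; leave alone.
- spacer: Bystander: dark steel ring 60 mm across, 22 mm high; leave alone.
- oil: Bystander: grey bottle 60 mm across, 150 mm high, on the left; leave alone.
There are look-alikes about, which are no part of the job. What is shaped like the key but orange or turquoise is not meant.

How it is judged (in metres and radians):
On the way, in this order (a step that is already met when the one before it is completed fails the run):
1. the narrow flap is folded shut while the wide one is still up (value of joint flap_narrow below 0.08 rad and value of joint flap_wide above 0.25 rad), for 0.1 s.
2. the wide flap is folded shut over it (value of joint each of flap_narrow, flap_wide below 0.08 rad), for 0.1 s.
3. the key's splines have entered the socket's slots (all of step 2 and horizontal distance between key and socket_mouth below 0.004 m and z of key in the frame of socket_mouth below -0.015 m), for 0.05 s.
At the end, for the whole second after the job is handed in: Both flaps shut (within 0.08 rad), the key's foot at least 33 mm down the socket (home is 36), on its axis within 4 mm, upright within 0.1 rad and still, the spring plunger pressed in by more than 9.5 mm, and the fingers still bearing on the key (over 1 N) (all of step 2 and horizontal distance between key and socket_mouth below 0.004 m and z of key in the frame of socket_mouth below -0.033 m and angle between key's own z axis and vertical below 0.1 rad and value of joint plunger above 0.0095 m and contact force between the fingers and key above 1 N and linear speed of key below 0.02 m/s); the arm keeps its last pose, push and grip.
It fails at once if a bystander (wrench, spacer or oil bottle) was moved by more than 30 mm (distance of any of wrench, spacer, oil from where it was at the start of the episode above 0.03 m).
It also fails if it takes over 61 s, if anything falls off the work surface, if the arm or the gripper's body presses on something with over 40 N, if the wrist force passes 120 N, or if a joint passes its speed limit or range.

## Working session

There is one attempt and no reset: what is moved stays moved. The work goes in short steps, Python scripts to look and compute and a shell command to move; the robot and the scene stay as the last step left them, time stands still between calls to the robot, and variables do not carry over. Pictures are saved under pics/ and viewed, and the job is handed in when it is done.

```bash
ls; mkdir -p pics; cat > h.py <<'E'
from plant import *
import numpy as np, cv2
from scipy.spatial.transform import Rotation as Ro
def save(p,n): cv2.imwrite('pics/'+n,cv2.cvtColor(p['color'],cv2.COLOR_RGB2BGR))
def onplane(p,u,v,z):
    K,R,t=[np.array(p[k],float) for k in('K','R','t')]
    d=R.T@np.linalg.solve(K,[u,v,1]); c=-R.T@t
    return c+d*(z-c[2])/d[2]
def proj(p,X):
    K,R,t=[np.array(p[k],float) for k in('K','R','t')]
    x=K@(R@np.array(X,float)+t); return x[:2]/x[2]
E
python3 - <<'E'
from h import *
s=sense(); print(s)
for n in('scene','side','wrist'):
    p=read_camera(n); save(p,n+'0.png')
    if n!='wrist':
        print(n,(-np.array(p['R']).T@np.array(p['t'])).round(), np.array(p['K']).round(1).tolist())
    else: print(p['tool_from_camera'],p['K'])
    for q in['case','flap_narrow','flap_wide','socket_mouth','key','key_bar','holder','oil','spacer','wrench']:
        try: print(q,[(round(d['conf'],2),(np.array(d['position'])*[560,420]).round().tolist()) for d in spot_in(p,q)][:4])
        except Exception as e: print(q,e)
E
```

```text
pics
{'time': 0.0, 'joints': array([-6.78828333e-06,  2.60691209e-01, -1.39408754e-01,  1.17270427e+00,
        5.45402509e-05,  1.57078217e+00]), 'dq': array([-0.00069634,  0.00260092, -0.00138581, -0.00028882, -0.00020041,
        0.00056312]), 'joint_torque': array([-3.22425103e-04, -4.05677426e+01,  2.53926122e+01,  1.89446745e-02,
       -4.02533055e-05,  2.61086342e-05]), 'tool_pos': array([5.24296637e+02, 1.39156223e-02, 2.30446132e+02]), 'tool_rot': array([-2.22040158e+00, -2.22041783e+00,  2.16861087e-03]), 'wrist_force': array([-0.54850687, -0.35337393,  0.78170188]), 'moment': array([-0.02117676, -0.05236984, -0.04608663]), 'gripper_width': 1.0022192994091788}
scene [ 907.  604. 1025.] [[494.9, 0.0, 278.0], [0.0, 494.9, 207.9], [0.0, 0.0, 1.0]]
case [(0.66, [233.0, 161.0]), (0.42, [257.0, 170.0]), (0.24, [424.0, 296.0])]
flap_narrow [(0.82, [257.0, 168.0])]
flap_wide [(0.85, [195.0, 132.0])]
socket_mouth [(0.71, [230.0, 156.0]), (0.23, [188.0, 237.0])]
key [(0.77, [361.0, 176.0]), (0.74, [328.0, 226.0]), (0.56, [254.0, 246.0]), (0.47, [265.0, 301.0])]
key_bar [(0.93, [359.
[... 924 characters left out ...]
0919e-01  9.63064456e-01 -1.42421523e+02]
 [ 0.00000000e+00  0.00000000e+00  0.00000000e+00  1.00000000e+00]] [[325.1922621    0.         278.23887102]
 [  0.         325.1922621  210.90786577]
 [  0.           0.           1.        ]]
case [(0.58, [309.0, 226.0])]
flap_narrow [(0.86, [306.0, 180.0]), (0.45, [353.0, 348.0])]
flap_wide [(0.55, [309.0, 223.0])]
socket_mouth [(0.71, [352.0, 347.0]), (0.71, [314.0, 253.0]), (0.63, [317.0, 250.0])]
key [(0.81, [103.0, 47.0]), (0.78, [410.0, 42.0]), (0.4, [245.0, 1.0])]
key_bar [(0.95, [101.0, 44.0]), (0.6, [246.0, 0.0]), (0.57, [412.0, 41.0])]
holder [(0.97, [247.0, 14.0])]
oil []
spacer []
wrench [(0.57, [465.0, 170.0]), (0.15, [309.0, 227.0])]
```

View pics/scene0.png

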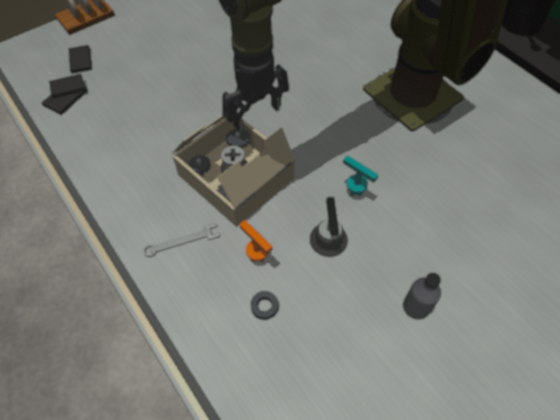

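View pics/side0.png

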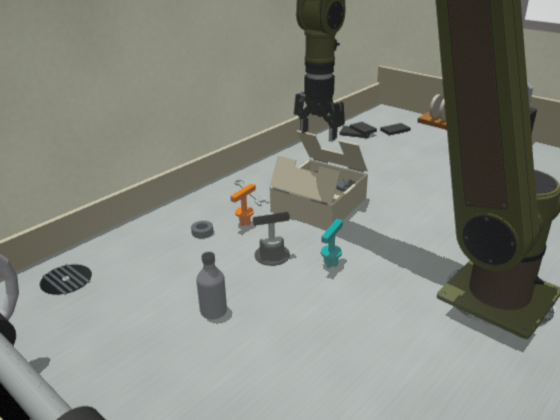

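View pics/wrist0.png

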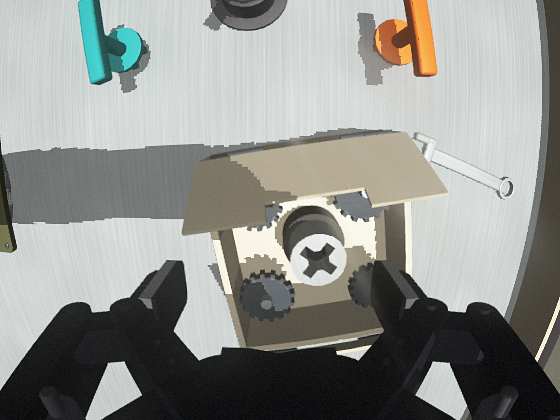

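Key candidates: turquoise at scene (359,180), orange at (256,246), and the black-bar key in the dark holder at (331,226). The last is the one meant, because it has a black bar and stands in the iron cup. I'll enlarge to confirm.

```bash
cat >> h.py <<'E'
def wray(p,s,u,v):
    K=np.array(p['K']);f=K[0,0];d=np.array([u-K[0,2],v-K[1,2]]);r=np.hypot(*d);th=r/f
    dc=np.r_[np.sin(th)*d/max(r,1e-9),np.cos(th)]
    T=np.array(p['tool_from_camera']);R=Ro.from_rotvec(s['tool_rot']).as_matrix()
    return R@T[:3,3]+s['tool_pos'],R@T[:3,:3]@dc
def wplane(p,s,u,v,z):
    c,d=wray(p,s,u,v);return c+d*(z-c[2])/d[2]
def wproj(p,s,X):
    T=np.array(p['tool_from_camera']);R=Ro.from_rotvec(s['tool_rot']).as_matrix();K=np.array(p['K'])
    x=T[:3,:3].T@(R.T@(np.array(X,float)-s['tool_pos'])-T[:3,3])
    th=np.arctan2(np.hypot(x[0],x[1]),x[2]);return K[:2,2]+K[0,0]*th*x[:2]/np.hypot(x[0],x[1])
E
python3 - <<'E'
from h import *
import numpy as np
s=sense();p=read_camera('wrist')
print('socket',wplane(p,s,319,259,90))
a=cv2.imread('pics/scene0.png')[110:270,160:400];b=cv2.imread('pics/side0.png')[120:280,220:380]
w=cv2.imread('pics/wrist0.png')[120:360,170:460]
cv2.imwrite('pics/c1.png',cv2.resize(a,None,fx=3.3,fy=3.3,interpolation=2))
cv2.imwrite('pics/c2.png',cv2.resize(b,None,fx=3.5,fy=3.5,interpolation=2))
cv2.imwrite('pics/c3.png',cv2.resize(w,None,fx=2.4,fy=2.4,interpolation=2))
E
```

```text
socket [563.93392356 -58.0162446   90.        ]
```

View pics/c1.png

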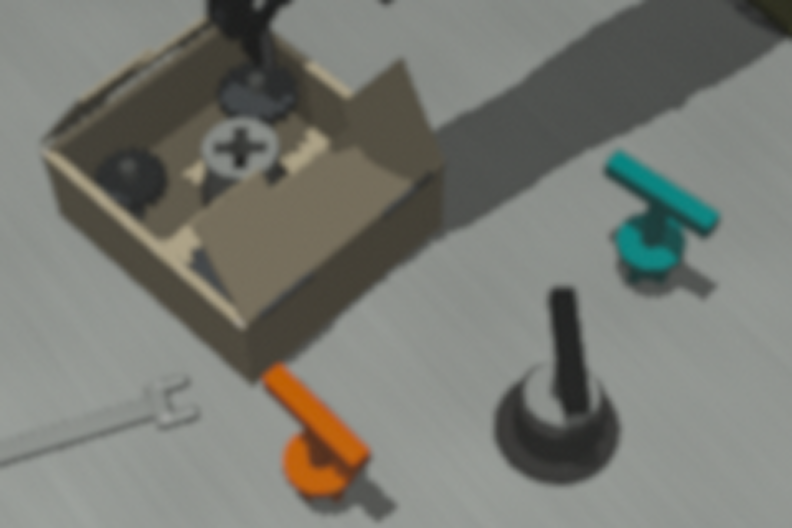

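View pics/c2.png

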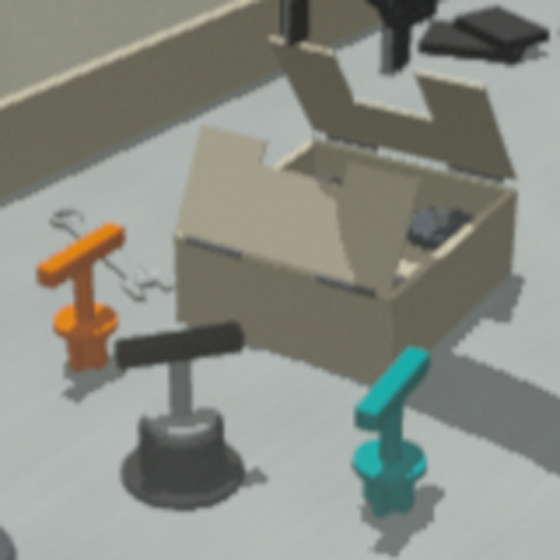

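View pics/c3.png

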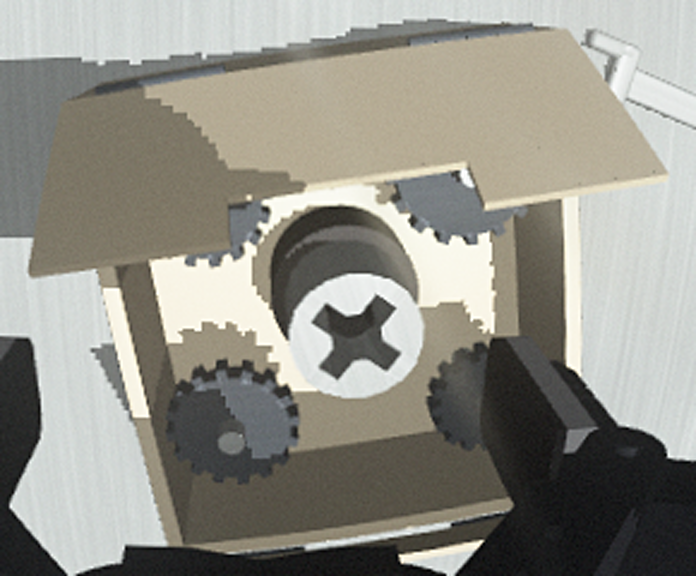

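The crops confirm it: the black-bar, steel-stem key stands in the dark cup, at crop c1 (565,355). The orange and turquoise ones are lying or standing free. Next I'll work out the case and key poses.

```bash
python3 - <<'E'
from h import *
ps=read_camera('scene');pd=read_camera('side')
for c in[(235.8,208.5),(293.9,160),(172.7,154.8)]: print('case corner scene',onplane(ps,*c,80).round(1))
# side crop corners
for c in[(178,237),(392,298),(515,185)]: print('side',onplane(pd,220+c[0]/3.5,120+c[1]/3.5,80).round(1))
# key bar top z=118 ; ends
for c in[(562,290),(578,413)]: print('bar scene',onplane(ps,160+c[0]/3.3,110+c[1]/3.3,116).round(1))
for c in[(117,350),(242,335)]: print('bar side',onplane(pd,220+c[0]/3.5,120+c[1]/3.5,109).round(1))
print('holder flange scene',onplane(ps,160+557/3.3,110+423/3.3,5),'side',onplane(pd,220+183/3.5,120+473/3.5,3))
print('sock scene',onplane(ps,160+240/3.3,110+149/3.3,90))
E
```

```text
case corner scene [641.8  64.6  80. ]
case corner scene [453.8  33.6  80. ]
case corner scene [ 679.4 -154.6   80. ]
side [634.2  67.9  80. ]
side [444.5  35.3  80. ]
side [ 482.4 -183.4   80. ]
bar scene [470.3 186.1 116. ]
bar scene [521.5 264.2 116. ]
bar side [514.5 257.6 109. ]
bar side [462.2 186.  109. ]
holder flange scene [491.5435167  220.06008168   5.        ] side [484.04810979 226.68801078   3.        ]
sock scene [566.93724836 -59.47723233  90.        ]
```

```bash
python3 -m pendant '[{"tx":0.25,"ty":-0.54,"fingers":255},{"tz":0.5,"fingers":255},{"tz":0.5,"fingers":255},{"tz":0.5,"fingers":255},{"tz":0.5,"fingers":255},{"tz":0.4,"fingers":255}]' 60; python3 - <<'E'
from h import *
s=sense();print(s['time'],s['tool_pos'].round(1),s['wrist_force'].round(1))
p=read_camera('side');save(p,'s1.png');p=read_camera('scene');save(p,'s2.png')
cv2.imwrite('pics/s12.png',np.hstack([cv2.resize(cv2.imread('pics/s1.png')[90:260,220:400],None,fx=2.2,fy=2.2),cv2.resize(cv2.imread('pics/s2.png')[80:250,150:330],None,fx=2.2,fy=2.2)]))
E
```

```text
1.8 [525.    0.  231.3] [-0.3 -0.   0.1]schema error: expected keys ax, ay, az, tx, ty, tz, fingers
```

View pics/s12.png

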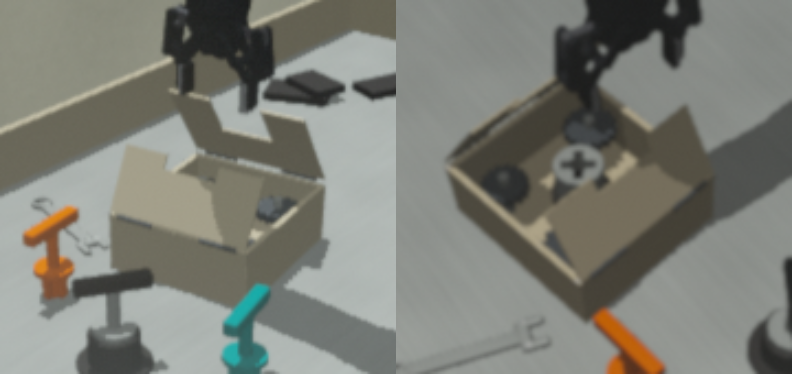

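Every key is required in each row, and the refused call moved nothing.

```bash
python3 -m pendant '[{"ax":0,"ay":0,"az":0,"tx":0.25,"ty":-0.54,"tz":0,"fingers":255},{"ax":0,"ay":0,"az":0,"tx":0,"ty":0,"tz":0.5,"fingers":255},{"ax":0,"ay":0,"az":0,"tx":0,"ty":0,"tz":0.5,"fingers":255},{"ax":0,"ay":0,"az":0,"tx":0,"ty":0,"tz":0.5,"fingers":255},{"ax":0,"ay":0,"az":0,"tx":0,"ty":0,"tz":0.5,"fingers":255},{"ax":0,"ay":0,"az":0,"tx":0,"ty":0,"tz":0.5,"fingers":255},{"ax":0,"ay":0,"az":0,"tx":0,"ty":0,"tz":0,"fingers":255}]' 60; python3 - <<'E'
from h import *
s=sense();print(s['time'],s['tool_pos'].round(1),s['wrist_force'].round(1))
p=read_camera('side');save(p,'s1.png');p=read_camera('scene');save(p,'s2.png')
cv2.imwrite('pics/s13.png',np.hstack([cv2.resize(cv2.imread('pics/s1.png')[90:260,220:400],None,fx=2.2,fy=2.2),cv2.resize(cv2.imread('pics/s2.png')[80:250,150:330],None,fx=2.2,fy=2.2)]))
E
```

```text
time: 2.48
tool_pos: [508.8, 8.7, 132.5]
tool_rot: [2.213, 2.211, 0.012]
wrist_force: [-1.4, -0.4, -0.3]
gripper_width: 0.006
2.4833 [508.8   8.7 132.5] [-1.4 -0.4 -0.3]
```

View pics/s13.png

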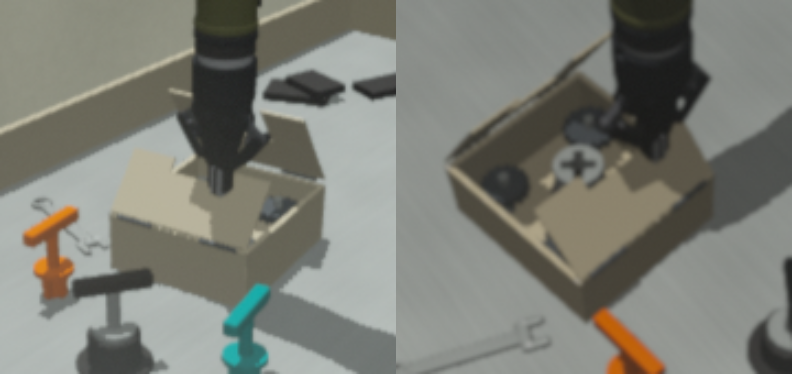

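The closed fingertips stand about 34 mm in from the narrow hinge, beside the notch. Pressing down now.

```bash
python3 -m pendant '[{"ax":0,"ay":0,"az":0,"tx":0,"ty":0,"tz":0.4,"fingers":255},{"ax":0,"ay":0,"az":0,"tx":0,"ty":0,"tz":0.3,"fingers":255},{"ax":0,"ay":0,"az":0,"tx":0,"ty":0,"tz":0.3,"fingers":255},{"ax":0,"ay":0,"az":0,"tx":0,"ty":0,"tz":0.2,"fingers":255}]'; python3 -m pendant '[{"ax":0,"ay":0,"az":0,"tx":0,"ty":0,"tz":0.1,"fingers":255}]'
```

```text
time: 2.92
tool_pos: [516.9, 9.8, 93.5]
tool_rot: [2.206, 2.205, 0.032]
wrist_force: [-1.4, 0.3, 2.5]
gripper_width: -0.004
time: 3.0
tool_pos: [517.3, 9.7, 89.9]
tool_rot: [2.205, 2.204, 0.032]
wrist_force: [-1.7, -0.6, 2.4]
gripper_width: 0.002
```

```bash
python3 -m pendant '[{"ax":0,"ay":0,"az":0,"tx":0,"ty":-0.05,"tz":0.12,"fingers":255},{"ax":0,"ay":0,"az":0,"tx":0,"ty":-0.05,"tz":0.1,"fingers":255}]'; python3 -m pendant '[{"ax":0,"ay":0,"az":0,"tx":0,"ty":0,"tz":0.1,"fingers":255}]';  python3 - <<'E'
from h import *
s=sense();R=Ro.from_rotvec(s['tool_rot']).as_matrix();print(R.round(3))
E
```

```text
time: 3.17
tool_pos: [516.5, 9.6, 82.7]
tool_rot: [2.203, 2.201, 0.038]
wrist_force: [-3.4, -0.6, 29.8]
gripper_width: -0.003
time: 3.25
tool_pos: [516.8, 9.6, 82.4]
tool_rot: [2.202, 2.2, 0.04]
wrist_force: [-19.4, -1.0, 58.3]
gripper_width: 0.003
[[ 0.001  0.999  0.039]
 [ 1.    -0.001 -0.002]
 [-0.002  0.039 -0.999]]
```

Shut against its stop: z stalled at 82.4 mm with force rising. I'll lift and take out the tilt.

```bash
python3 -m pendant '[{"ax":0.45,"ay":0,"az":0,"tx":0,"ty":0,"tz":-0.4,"fingers":255},{"ax":0,"ay":0,"az":0,"tx":0,"ty":0,"tz":-0.95,"fingers":255},{"ax":0,"ay":0,"az":0,"tx":0,"ty":0,"tz":-1,"fingers":255},{"ax":0,"ay":0,"az":0,"tx":0,"ty":0,"tz":-1,"fingers":255},{"ax":0,"ay":0,"az":0,"tx":-0.9,"ty":0,"tz":-0.3,"fingers":255}]';  python3 - <<'E'
from h import *
s=sense();R=Ro.from_rotvec(s['tool_rot']).as_matrix();print(R.round(3))
s=sense();p=read_camera('wrist');s=sense();save(p,'w1.png');print(s['tool_pos'])
p=read_camera('side');save(p,'s1.png')
cv2.imwrite('pics/s14.png',np.hstack([cv2.resize(cv2.imread('pics/s1.png')[90:260,220:400],None,fx=1.8,fy=1.8),cv2.resize(cv2.imread('pics/w1.png'),(408,306))]))
E
```

```text
time: 3.67
tool_pos: [511.0, -21.5, 232.4]
tool_rot: [-2.206, -2.221, 0.01]
wrist_force: [2.0, -1.4, 0.3]
gripper_width: 0.006
[[-0.007  1.    -0.012]
 [ 1.     0.007  0.003]
 [ 0.004 -0.012 -1.   ]]
[511.27222892 -30.09320382 232.92093677]
```

View pics/s14.png

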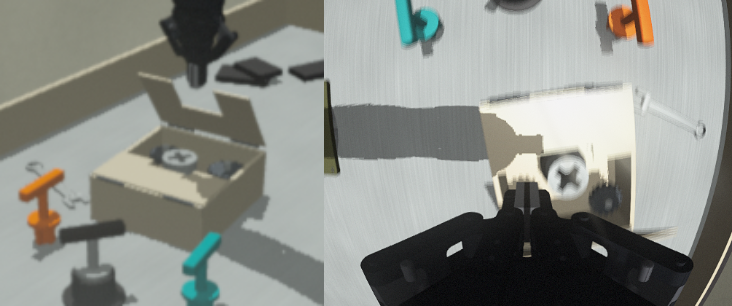

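The narrow flap lies shut and the wide one is still up. Moving over the wide flap.

```bash
python3 -m pendant '[{"ax":-0.12,"ay":0,"az":0,"tx":-0.9,"ty":0.13,"tz":0,"fingers":255},{"ax":0,"ay":0,"az":0,"tx":-0.9,"ty":0.13,"tz":0,"fingers":255},{"ax":0,"ay":0,"az":0,"tx":-0.7,"ty":0.1,"tz":0,"fingers":255},{"ax":0,"ay":0,"az":0,"tx":0,"ty":0,"tz":0,"fingers":255}]';  python3 - <<'E'
from h import *
s=sense();R=Ro.from_rotvec(s['tool_rot']).as_matrix();print(s['tool_pos'],R.round(3))
p=read_camera('scene');save(p,'s2.png');p=read_camera('side');save(p,'s1.png')
cv2.imwrite('pics/s15.png',np.hstack([cv2.resize(cv2.imread('pics/s1.png')[90:260,220:400],None,fx=2.2,fy=2.2),cv2.resize(cv2.imread('pics/s2.png')[80:250,150:330],None,fx=2.2,fy=2.2)]))
E
```

```text
time: 4.1
tool_pos: [524.4, -129.1, 229.7]
tool_rot: [-2.219, -2.22, 0.001]
wrist_force: [0.9, 0.1, -0.1]
gripper_width: -0.002
[ 524.40346082 -129.08239954  229.72545403] [[-0.001  1.    -0.002]
 [ 1.     0.001  0.001]
 [ 0.001 -0.002 -1.   ]]
```

View pics/s15.png

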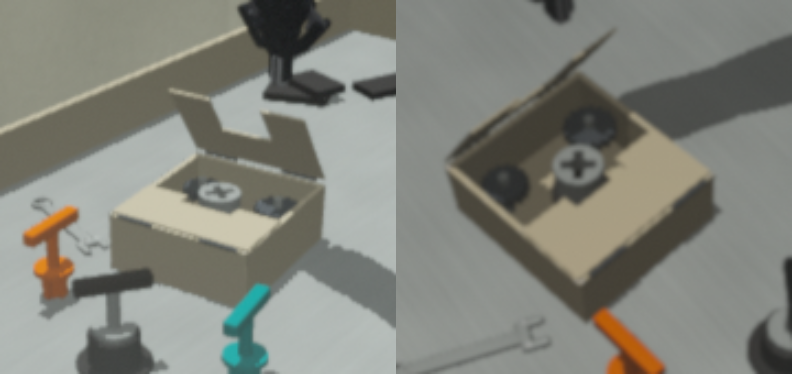

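```bash
python3 - <<'E'
from h import *
p=read_camera('side');c=np.array([565,-58.5]);t=.166;Rz=np.array([[np.cos(t),-np.sin(t)],[np.sin(t),np.cos(t)]])
for a in(.4,.6,.8,1.0,1.2):
  for x in(-98,98): 
    w=np.r_[c+Rz@[x,-110+140*np.cos(a)],83.5+140*np.sin(a)]; q=proj(p,w);print(a,x,((q-[220,90])*2.2).round())
print(c+Rz@[-50,-68],c+Rz@[-50,-80])
E
```

```text
0.4 -98 [280. 179.]
0.4 98 [145. 145.]
0.6 -98 [285. 157.]
0.6 98 [150. 125.]
0.8 -98 [293. 136.]
0.8 98 [157. 105.]
1.0 -98 [301. 117.]
1.0 98 [166.  87.]
1.2 -98 [311. 100.]
1.2 98 [175.  72.]
[ 526.92354887 -133.82717882] [ 528.90641287 -145.66222214]
```

Wide flap stands near 0.97 rad, so a vertical press about 42 mm in from its hinge keeps the gripper body clear.

```bash
python3 -m pendant '[{"ax":0,"ay":0,"az":0,"tx":-0.15,"ty":0.05,"tz":0.7,"fingers":255},{"ax":0,"ay":0,"az":0,"tx":0,"ty":0,"tz":0.6,"fingers":255},{"ax":0,"ay":0,"az":0,"tx":0,"ty":0,"tz":0.4,"fingers":255},{"ax":0,"ay":0,"az":0,"tx":0,"ty":0,"tz":0.3,"fingers":255},{"ax":0,"ay":0,"az":0,"tx":0,"ty":0,"tz":0.3,"fingers":255}]'; python3 -m pendant '[{"ax":0.1,"ay":0,"az":0,"tx":0,"ty":0,"tz":0.3,"fingers":255},{"ax":0.1,"ay":0,"az":0,"tx":0,"ty":0,"tz":0.3,"fingers":255}]'
```

```text
time: 4.67
tool_pos: [526.8, -124.4, 137.3]
tool_rot: [-2.207, -2.233, -0.009]
wrist_force: [0.5, -0.1, 2.5]
gripper_width: 0.002
time: 4.83
tool_pos: [526.0, -121.1, 112.2]
tool_rot: [-2.194, -2.227, 0.01]
wrist_force: [0.5, -0.2, 2.7]
gripper_width: -0.001
```

```bash
python3 -m pendant '[{"ax":0,"ay":0,"az":0,"tx":-0.2,"ty":0,"tz":0.2,"fingers":255},{"ax":0,"ay":0,"az":0,"tx":-0.15,"ty":0,"tz":0.2,"fingers":255}]'; python3 -m pendant '[{"ax":0,"ay":0,"az":0,"tx":-0.05,"ty":0,"tz":0.15,"fingers":255}]'; python3 - <<'E'
from h import *
s=sense();R=Ro.from_rotvec(s['tool_rot']).as_matrix();print(s['tool_pos'],R.round(3))
E
```

```text
time: 5.0
tool_pos: [526.0, -132.4, 94.1]
tool_rot: [-2.186, -2.23, 0.01]
wrist_force: [0.1, 1.0, 3.7]
gripper_width: 0.001
time: 5.08
tool_pos: [525.9, -134.5, 87.2]
tool_rot: [-2.186, -2.23, 0.009]
wrist_force: [-0.4, 2.3, 3.9]
gripper_width: -0.0
[ 525.9299191  -134.49000111   87.22604081] [[-0.02   1.    -0.018]
 [ 1.     0.02   0.009]
 [ 0.01  -0.018 -1.   ]]
```

```bash
python3 -m pendant '[{"ax":0,"ay":0,"az":0,"tx":0,"ty":0,"tz":0.1,"fingers":255},{"ax":0,"ay":0,"az":0,"tx":0,"ty":0,"tz":0.1,"fingers":255}]'; python3 -m pendant '[{"ax":0,"ay":0,"az":0,"tx":0,"ty":0,"tz":0.03,"fingers":255}]'
```

```text
time: 5.25
tool_pos: [526.2, -134.6, 86.2]
tool_rot: [-2.188, -2.23, 0.004]
wrist_force: [-12.5, 5.3, 42.1]
gripper_width: -0.0
time: 5.33
tool_pos: [526.4, -135.1, 87.1]
tool_rot: [-2.189, -2.231, 0.002]
wrist_force: [0.3, 0.1, -0.4]
gripper_width: 0.004
```

Stalled at 86 mm against the stop with 42 N, so the wide flap is shut. I'll lift and look at the socket from above.

```bash
python3 -m pendant '[{"ax":0,"ay":0.1,"az":0,"tx":0,"ty":0,"tz":-0.8,"fingers":255},{"ax":0,"ay":0.1,"az":0.2,"tx":0,"ty":0,"tz":-1,"fingers":100},{"ax":0,"ay":0,"az":0,"tx":0.7,"ty":0.3,"tz":-0.6,"fingers":0},{"ax":0,"ay":0,"az":0,"tx":0.7,"ty":0.3,"tz":-0.6,"fingers":0},{"ax":0,"ay":0,"az":0,"tx":0.8,"ty":0.3,"tz":-0.5,"fingers":0},{"ax":0,"ay":0,"az":0,"tx":0,"ty":0,"tz":0,"fingers":0},{"ax":0,"ay":0,"az":0,"tx":0,"ty":0,"tz":0,"fingers":0}]'; python3 - <<'E'
from h import *
s=sense();p=read_camera('wrist');save(p,'w2.png')
print(s['tool_pos'],Ro.from_rotvec(s['tool_rot']).as_matrix().round(3))
q=wproj(p,s,[565,-58.5,90]).astype(int);print(q)
import pickle;pickle.dump((s,p),open('w2.pkl','wb'))
w=cv2.imread('pics/w2.png');x,y=np.clip(q,[50,50],[510,370]);cv2.imwrite('pics/w2c.png',cv2.resize(w[y-50:y+50,x-50:x+50],None,fx=6,fy=6,interpolation=2));print(x,y)
p=read_camera('side');save(p,'s3.png')
E
```

```text
time: 5.92
tool_pos: [564.3, -52.1, 233.5]
tool_rot: [-2.211, -2.191, -0.013]
wrist_force: [-0.1, -0.8, -0.1]
gripper_width: 0.845
[564.26934764 -52.07483309 233.46127631] [[ 0.009  1.    -0.014]
 [ 1.    -0.009  0.027]
 [ 0.027 -0.015 -1.   ]]
[281 210]
281 210
```

View pics/w2.png

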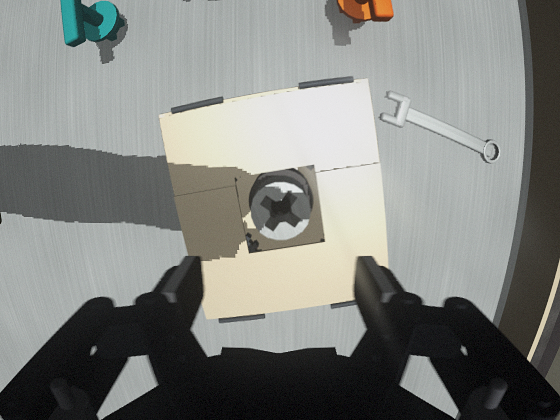

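View pics/w2c.png

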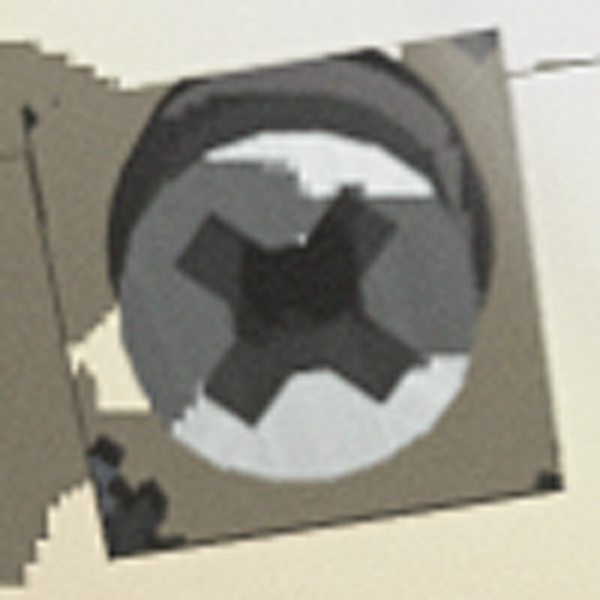

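View pics/s3.png

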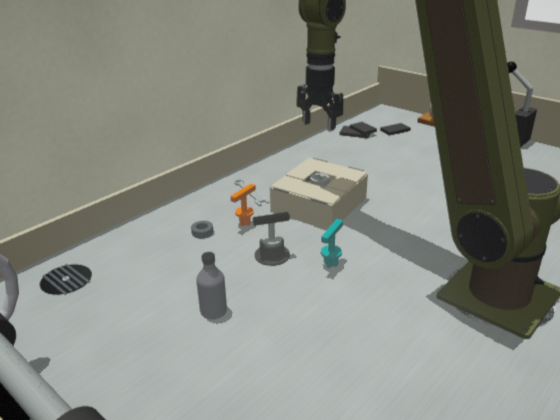

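Both flaps are shut, and the socket cross is visible at wrist (281,211). Measuring the slot angle next.

```bash
python3 - <<'E'
from h import *;import pickle
s,p=pickle.load(open('w2.pkl','rb'))
f=lambda u,v:wplane(p,s,231+u/6,160+v/6,90)
E=[f(194,238),f(369,206),f(406,382),f(228,408)]
for e in E: print(e.round(1))
for a,b in((E[0],E[2]),(E[3],E[1])): d=b-a;print(np.hypot(*d[:2]),np.degrees(np.arctan2(d[1],d[0])),((a+b)/2).round(1))
print('mouth c',f(297,306),'w',f(118,306)-f(475,306))
print('rim corners',[wplane(p,s,u,v,83).round(1) for u,v in((160,114),(367,78),(388,303),(206,320))])
E
```

```text
[548.6 -48.5  90. ]
[575.  -43.7  90. ]
[580.7 -71.2  90. ]
[553.3 -75.3  90. ]
39.40020765258381 -35.34274794857889 [564.7 -59.9  90. ]
38.33303864811641 55.54209999232331 [564.2 -59.5  90. ]
mouth c [564.0698143  -59.11901848  90.        ] w [-54.42077451   0.27775332   0.        ]
rim corners [array([451.6,  33.6,  83. ]), array([643.9,  63.7,  83. ]), array([ 679.1, -163.5,   83. ]), array([ 482.1, -182.9,   83. ])]
```

```bash
python3 -m pendant '[{"ax":0,"ay":0.2,"az":0,"tx":0.9,"ty":-0.26,"tz":0,"fingers":0},{"ax":0,"ay":0,"az":0,"tx":0.9,"ty":-0.26,"tz":0,"fingers":0},{"ax":0,"ay":0,"az":0,"tx":0.9,"ty":-0.26,"tz":0,"fingers":0},{"ax":0,"ay":0,"az":0,"tx":0.9,"ty":-0.26,"tz":0,"fingers":0},{"ax":0,"ay":0,"az":0,"tx":0.9,"ty":-0.26,"tz":0,"fingers":0},{"ax":0,"ay":0,"az":0,"tx":0.9,"ty":-0.26,"tz":0,"fingers":0},{"ax":0,"ay":0,"az":0,"tx":0.8,"ty":-0.26,"tz":0,"fingers":0}]';python3 -m pendant '[{"ax":0,"ay":0,"az":1,"tx":0,"ty":0,"tz":0,"fingers":0},{"ax":0,"ay":0,"az":1,"tx":0,"ty":0,"tz":0,"fingers":0},{"ax":0,"ay":0,"az":1,"tx":0,"ty":0,"tz":0,"fingers":0},{"ax":0,"ay":0,"az":1,"tx":0,"ty":0,"tz":0,"fingers":0},{"ax":0,"ay":0,"az":1,"tx":0,"ty":0,"tz":0,"fingers":0},{"ax":0,"ay":0,"az":1,"tx":0,"ty":0,"tz":0,"fingers":0},{"ax":0,"ay":0,"az":0.8,"tx":0,"ty":0,"tz":0,"fingers":0},{"ax":0,"ay":0,"az":0,"tx":0,"ty":0,"tz":0,"fingers":0}]'; cat > look.py <<'E'
from h import *;import pickle,sys
s=sense();p=read_camera('wrist');n=sys.argv[1];save(p,n+'.png');pickle.dump((s,p),open(n+'.pkl','wb'))
print(s['tool_pos'],Ro.from_rotvec(s['tool_rot']).as_matrix().round(3),s['joints'].round(2))
E
python3 look.py w3
```

```text
time: 6.6
tool_pos: [489.9, 188.9, 232.6]
tool_rot: [-2.228, -2.146, -0.005]
wrist_force: [0.1, 1.2, -1.8]
gripper_width: 0.997
time: 7.27
tool_pos: [480.3, 184.5, 219.9]
tool_rot: [-2.778, -1.359, 0.056]
wrist_force: [-0.2, -0.3, 0.2]
gripper_width: 1.001
[480.32193452 184.50939908 219.94164291] [[ 0.614  0.788 -0.054]
 [ 0.79  -0.613  0.028]
 [-0.011 -0.06  -0.998]] [ 0.34  0.28 -0.14  1.19  0.04  2.57]
```

View pics/w3.png

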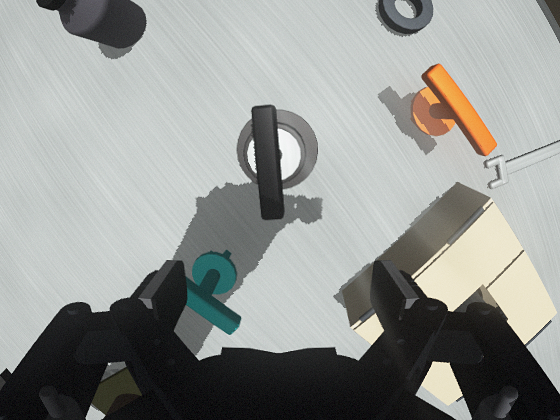

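```bash
python3 - <<'E'
from h import *;import pickle
s,p=pickle.load(open('w3.pkl','rb'))
cv2.imwrite('pics/w3c.png',cv2.resize(cv2.imread('pics/w3.png')[95:230,210:345],None,fx=4.4,fy=4.4,interpolation=2))
a=wplane(p,s,263.5,105.5,117);b=wplane(p,s,272,218,117);d=a-b
print(a,b,(a+b)/2,np.hypot(*d[:2]),np.degrees(np.arctan2(d[1],d[0])))
print('flange',wplane(p,s,278,150,4)); R=Ro.from_rotvec(s['tool_rot']).as_matrix();print('tooly',np.degrees(np.arctan2(R[1,1],R[0,1])))
E
```

```text
[515.68016938 258.85435928 117.        ] [466.84325165 186.25966984 117.        ] [491.26171052 222.55701456 117.        ] 87.49304811173555 56.0699361829076
flange [491.34030501 221.2270408    4.        ]
tooly -37.887570952514736
```

View pics/w3c.png

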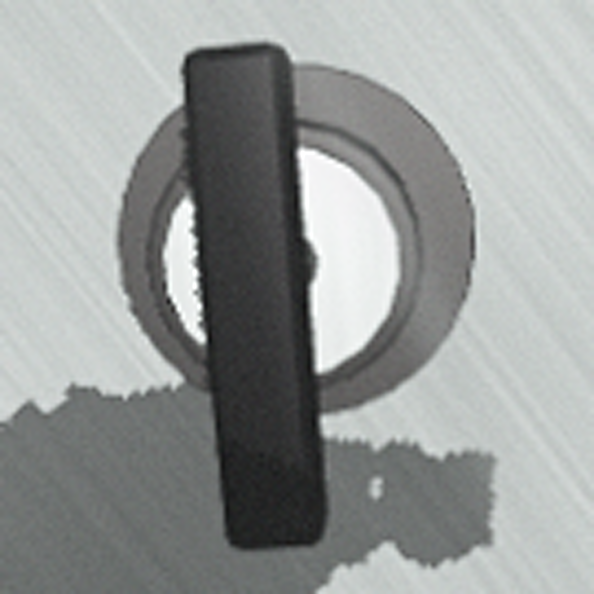

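The black bar key is centred at (491,222), with its bar at 56°. A small helper will convert targets into row units.

```bash
cat > d.py <<'E'
from h import *;import sys
x,y,z,a=map(float,sys.argv[1:5]);a=np.radians(a)
s=sense();R=Ro.from_rotvec(s['tool_rot']).as_matrix()
ty=np.array([np.cos(a),np.sin(a),0]);tz=np.array([0,0,-1.]);Rt=np.c_[np.cross(ty,tz),ty,tz]
print('t=%.2f'%s['time'],'pos',s['tool_pos'].round(1),'yang %.2f'%np.degrees(np.arctan2(R[1,1],R[0,1])),'F',s['wrist_force'].round(1),'w %.3f'%s['gripper_width'])
print('shift units in tool',(R.T@(np.array([x,y,z])-s['tool_pos'])/40).round(2),'turn units',(np.degrees(Ro.from_matrix(R.T@Rt).as_rotvec())/5).round(2))
E
python3 d.py 491.3 222 165 -34
```

```text
t=7.32 pos [480.1 184.4 219.8] yang -37.76 F [-0.  -1.2 -0.1] w 1.002
shift units in tool [ 0.93 -0.27  1.38] turn units [-0.69  0.11 -0.75]
```

```bash
python3 -m pendant '[{"ax":-0.69,"ay":0.11,"az":-0.75,"tx":0.5,"ty":-0.13,"tz":0.2,"fingers":0},{"ax":0,"ay":0,"az":0,"tx":0.45,"ty":-0.13,"tz":0.3,"fingers":0},{"ax":0,"ay":0,"az":0,"tx":0,"ty":0,"tz":0.4,"fingers":0},{"ax":0,"ay":0,"az":0,"tx":0,"ty":0,"tz":0.4,"fingers":0},{"ax":0,"ay":0,"az":0,"tx":0,"ty":0,"tz":0,"fingers":0}]'; python3 d.py 491.3 222 90 -34
```

```text
time: 7.73
tool_pos: [494.1, 217.7, 163.4]
tool_rot: [2.766, 1.482, -0.003]
wrist_force: [-0.3, -0.6, 0.1]
gripper_width: 1.0
t=7.73 pos [494.1 217.7 163.4] yang -33.63 F [-0.3 -0.6  0.1] w 1.000
shift units in tool [ 0.06 -0.12  1.83] turn units [0.02 0.04 0.07]
```

```bash
python3 -m pendant '[{"ax":0,"ay":0,"az":0.07,"tx":0.06,"ty":-0.12,"tz":0.2,"fingers":0},{"ax":0,"ay":0,"az":0,"tx":0,"ty":0,"tz":0.2,"fingers":0},{"ax":0,"ay":0,"az":0,"tx":0,"ty":0,"tz":0,"fingers":0}]'; python3 d.py 491.3 222 90 -34; python3 look.py w4
```

```text
time: 7.98
tool_pos: [490.7, 221.0, 145.7]
tool_rot: [2.771, 1.474, -0.007]
wrist_force: [-0.1, -0.3, -0.4]
gripper_width: 1.001
t=7.98 pos [490.7 221.  145.7] yang -33.98 F [-0.1 -0.3 -0.4] w 1.001
shift units in tool [ 0.04 -0.    1.39] turn units [0.01 0.06 0.  ]
[490.67703561 221.0170715  145.6652003 ] [[ 0.559  0.829 -0.003]
 [ 0.829 -0.559 -0.005]
 [-0.006  0.001 -1.   ]] [ 0.43  0.34 -0.26  0.98 -0.    2.59]
```

View pics/w4.png

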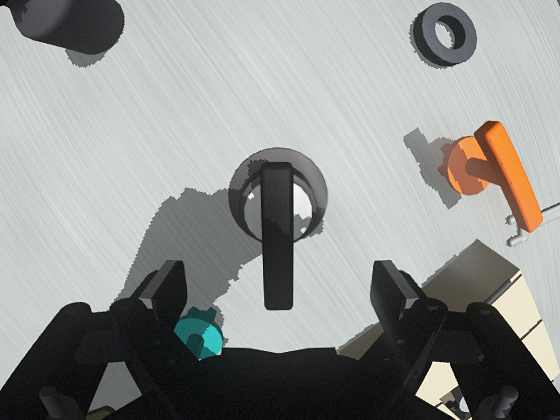

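The bar is upright in the picture, midway between the fingers at column 278. Before going down I'll check where the turquoise key is relative to the left finger.

```bash
python3 - <<'E'
from h import *
a=read_camera('scene');b=read_camera('side')
def P(p): return np.array(p['K'])@np.c_[p['R'],p['t']]
X=cv2.triangulatePoints(P(a),P(b),np.array([[359.],[170]]),np.array([[332.],[230]]));print((X[:3]/X[3]).ravel())
print(onplane(a,357,186,25),onplane(b,331,257,10))
E
```

```text
[356.04548124 154.35441926  95.03388647]
[352.13109848 156.40543753  25.        ] [361.67794418 144.29784066  10.        ]
```

Turquoise is 150 mm away, so it's clear. Descending and gripping.

```bash
python3 -m pendant '[{"ax":0,"ay":0,"az":0,"tx":0.03,"ty":0,"tz":0.4,"fingers":0},{"ax":0,"ay":0.05,"az":0,"tx":0,"ty":0,"tz":0.4,"fingers":0},{"ax":0,"ay":0,"az":0,"tx":0,"ty":0,"tz":0.35,"fingers":0},{"ax":0,"ay":0,"az":0,"tx":0,"ty":0,"tz":0.15,"fingers":0},{"ax":0,"ay":0,"az":0,"tx":0,"ty":0,"tz":0,"fingers":0}]'; python3 d.py 491.3 222 90 -34
```

```text
time: 8.55
tool_pos: [497.4, 224.0, 99.1]
tool_rot: [2.772, 1.474, 0.022]
wrist_force: [-0.9, -0.3, 0.4]
gripper_width: 1.0
t=8.55 pos [497.4 224.   99.1] yang -34.01 F [-0.9 -0.3  0.4] w 1.000
shift units in tool [-0.13 -0.1   0.22] turn units [ 0.1  -0.13 -0.  ]
```

```bash
python3 -m pendant '[{"ax":0.1,"ay":-0.13,"az":0,"tx":-0.13,"ty":-0.1,"tz":0.22,"fingers":0},{"ax":0,"ay":0,"az":0,"tx":0,"ty":0,"tz":0,"fingers":0}]'; python3 d.py 491.3 222 90 -34
```

```text
time: 8.72
tool_pos: [491.7, 222.1, 91.0]
tool_rot: [-2.774, -1.474, -0.001]
wrist_force: [-0.6, -0.1, -1.0]
gripper_width: 0.997
t=8.72 pos [491.7 222.1  91. ] yang -34.01 F [-0.6 -0.1 -1. ] w 0.997
shift units in tool [-0.01 -0.01  0.02] turn units [-0.   -0.01 -0.  ]
```

```bash
python3 -m pendant '[{"ax":0,"ay":0,"az":0,"tx":0,"ty":0,"tz":0,"fingers":255},{"ax":0,"ay":0,"az":0,"tx":0,"ty":0,"tz":0,"fingers":255},{"ax":0,"ay":0,"az":0,"tx":0,"ty":0,"tz":0,"fingers":255},{"ax":0,"ay":0,"az":0,"tx":0,"ty":0,"tz":0,"fingers":255},{"ax":0,"ay":0,"az":0,"tx":0,"ty":0,"tz":0,"fingers":255},{"ax":0,"ay":0,"az":0,"tx":0,"ty":0,"tz":0,"fingers":255},{"ax":0,"ay":0,"az":0,"tx":0,"ty":0,"tz":0,"fingers":255},{"ax":0,"ay":0,"az":0,"tx":0,"ty":0,"tz":0,"fingers":255}]' 100; python3 d.py 491.3 222 90 -34
```

```text
time: 9.38
tool_pos: [493.3, 223.0, 93.4]
tool_rot: [-2.774, -1.475, -0.008]
wrist_force: [-0.1, 1.0, -0.5]
gripper_width: 0.187
t=9.38 pos [493.3 223.   93.4] yang -33.99 F [-0.1  1.  -0.5] w 0.187
shift units in tool [-0.05 -0.03  0.09] turn units [ 0.02 -0.05  0.  ]
```

Gripped, with the opening stopped at the bar's width. Lifting straight up.

```bash
python3 -m pendant '[{"ax":0,"ay":0,"az":0,"tx":0,"ty":0,"tz":-0.3,"fingers":255},{"ax":0,"ay":0,"az":0,"tx":0,"ty":0,"tz":-0.5,"fingers":255},{"ax":0,"ay":0,"az":0,"tx":0,"ty":0,"tz":-0.6,"fingers":255},{"ax":0,"ay":0,"az":0,"tx":0,"ty":0,"tz":-0.6,"fingers":255}]'; python3 d.py 493 223 215 -34.5
```

```text
time: 9.72
tool_pos: [487.3, 220.1, 167.8]
tool_rot: [-2.773, -1.474, 0.02]
wrist_force: [0.6, -0.2, -2.6]
gripper_width: 0.188
t=9.72 pos [487.3 220.1 167.8] yang -34.00 F [ 0.6 -0.2 -2.6] w 0.188
shift units in tool [ 0.13  0.07 -1.18] turn units [-0.08  0.12  0.1 ]
```

```bash
python3 -m pendant '[{"ax":-0.08,"ay":0.12,"az":0.1,"tx":0,"ty":0,"tz":-0.6,"fingers":255},{"ax":0,"ay":0,"az":0.1,"tx":0,"ty":0,"tz":-0.5,"fingers":255},{"ax":0,"ay":0,"az":0,"tx":0,"ty":0,"tz":0,"fingers":255}]'; python3 d.py 564.3 -59.5 215 -34.9; python3 look.py w5
```

```text
time: 9.97
tool_pos: [488.4, 220.5, 216.3]
tool_rot: [2.787, 1.449, 0.005]
wrist_force: [0.8, 0.9, -2.2]
gripper_width: 0.19
t=9.97 pos [488.4 220.5 216.3] yang -35.04 F [ 0.8  0.9 -2.2] w 0.190
shift units in tool [-4.64  5.57  0.03] turn units [ 0.02 -0.03 -0.03]
[488.39245226 220.48668457 216.285047  ] [[ 0.574  0.819  0.003]
 [ 0.819 -0.574  0.001]
 [ 0.003  0.002 -1.   ]] [ 0.42  0.28 -0.15  1.14 -0.    2.61]
```

View pics/w5.png

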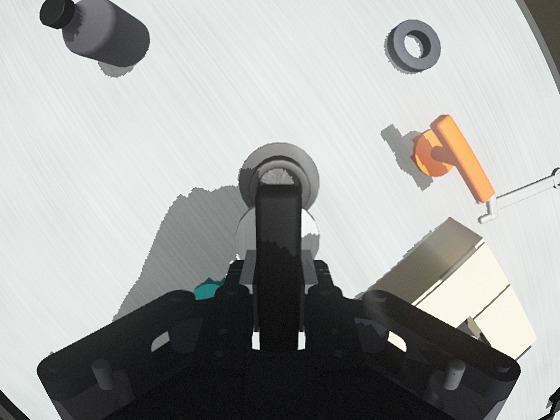

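Key held squarely: the bar sits vertically between the pads at (279,250). Travelling to above the socket.

```bash
python3 -m pendant '[{"ax":0,"ay":0,"az":0,"tx":-0.3,"ty":0.36,"tz":0,"fingers":255},{"ax":0,"ay":0,"az":0,"tx":-0.55,"ty":0.66,"tz":0,"fingers":255},{"ax":0,"ay":0,"az":0,"tx":-0.55,"ty":0.66,"tz":0,"fingers":255},{"ax":0,"ay":0,"az":0,"tx":-0.55,"ty":0.66,"tz":0,"fingers":255},{"ax":0,"ay":0,"az":0,"tx":-0.55,"ty":0.66,"tz":0,"fingers":255},{"ax":0,"ay":0,"az":0,"tx":-0.55,"ty":0.66,"tz":0,"fingers":255},{"ax":0,"ay":0,"az":0,"tx":-0.55,"ty":0.66,"tz":0,"fingers":255},{"ax":0,"ay":0,"az":0,"tx":-0.5,"ty":0.6,"tz":0,"fingers":255},{"ax":0,"ay":0,"az":0,"tx":0,"ty":0,"tz":0,"fingers":255}]'; python3 d.py 564.3 -59.5 205 -34.9
```

```text
time: 10.77
tool_pos: [550.0, -35.8, 194.1]
tool_rot: [-2.771, -1.461, 0.035]
wrist_force: [0.5, -0.1, -3.2]
gripper_width: 0.19
t=10.77 pos [550.  -35.8 194.1] yang -34.41 F [ 0.5 -0.1 -3.2] w 0.190
shift units in tool [-0.29  0.63 -0.28] turn units [-0.21  0.18  0.1 ]
```

```bash
python3 -m pendant '[{"ax":-0.21,"ay":0.18,"az":0.1,"tx":-0.15,"ty":0.31,"tz":-0.28,"fingers":255},{"ax":0,"ay":0,"az":0,"tx":-0.14,"ty":0.32,"tz":0,"fingers":255},{"ax":0,"ay":0,"az":0,"tx":0,"ty":0,"tz":0,"fingers":255}]'; python3 d.py 564.3 -59.5 205 -34.9
```

```text
time: 11.02
tool_pos: [561.2, -62.4, 197.5]
tool_rot: [-2.781, -1.445, 0.015]
wrist_force: [0.5, 0.1, -3.3]
gripper_width: 0.189
t=11.02 pos [561.2 -62.4 197.5] yang -35.11 F [ 0.5  0.1 -3.3] w 0.189
shift units in tool [ 0.1   0.02 -0.19] turn units [-0.13  0.06 -0.04]
```

```bash
python3 -m pendant '[{"ax":-0.13,"ay":0.06,"az":-0.04,"tx":0.1,"ty":0.02,"tz":-0.08,"fingers":255},{"ax":0,"ay":0,"az":0,"tx":0,"ty":0,"tz":0,"fingers":255}]'; python3 d.py 564.3 -59.5 205 -34.9; python3 look.py w6; python3 - <<'E'
from h import *
for n,c in(('scene',(190,110)),('side',(270,120))):
    p=read_camera(n);save(p,n+'6.png');w=cv2.imread(f'pics/{n}6.png')
    cv2.imwrite(f'pics/{n}6c.png',cv2.resize(w[c[1]-30:c[1]+80,c[0]-20:c[0]+110],None,fx=5,fy=5,interpolation=2))
    print(n,((proj(p,[564.3,-59.5,90])-[c[0]-20,c[1]-30])*5).round(),((proj(p,[564.3,-59.5,113])-[c[0]-20,c[1]-30])*5).round())
E
```

```text
time: 11.18
tool_pos: [563.2, -59.0, 197.7]
tool_rot: [-2.783, -1.451, 0.004]
wrist_force: [0.6, 0.7, -2.5]
gripper_width: 0.191
t=11.18 pos [563.2 -59.  197.7] yang -34.92 F [ 0.6  0.7 -2.5] w 0.191
shift units in tool [ 0.01  0.03 -0.18] turn units [-0.05  0.01 -0.  ]
[563.23436086 -59.03989327 197.74591291] [[ 0.572  0.82  -0.004]
 [ 0.82  -0.572  0.001]
 [-0.001 -0.004 -1.   ]] [-0.11  0.35 -0.1   1.13  0.    2.08]
scene [318. 373.] [314. 343.]
side [344. 431.] [345. 395.]
```

View pics/scene6c.png

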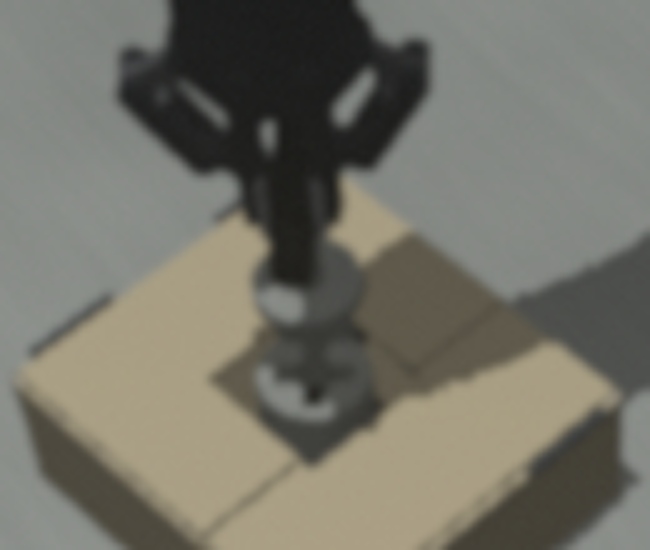

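View pics/side6c.png

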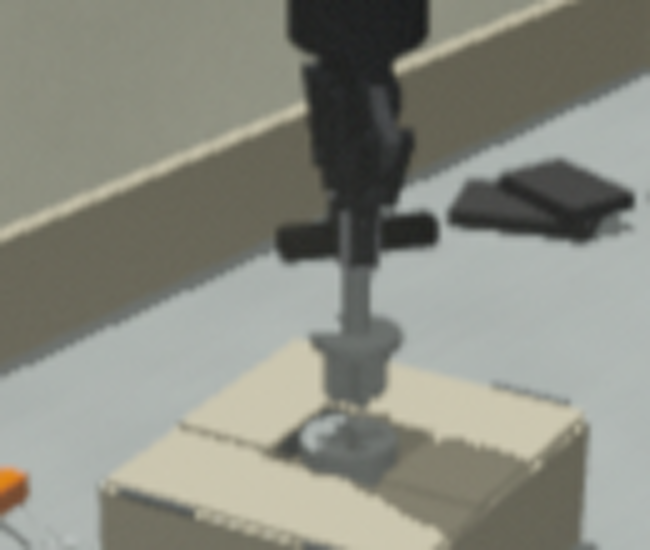

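View pics/w6.png

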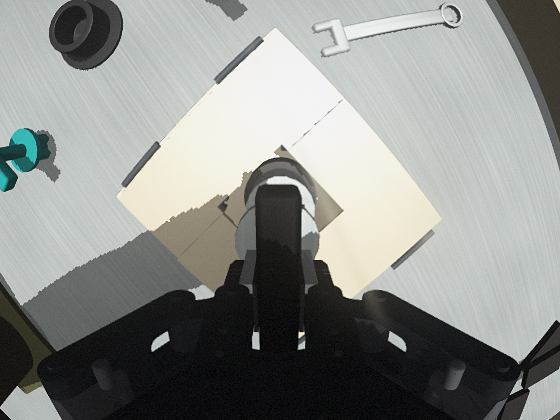

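The key hangs over the socket. Comparing the collar and socket in both views, the key sits about 2 mm towards -x. I'll correct, go lower and re-measure.

```bash
python3 -m pendant '[{"ax":-0.03,"ay":0,"az":0,"tx":0.02,"ty":0.05,"tz":0.2,"fingers":255},{"ax":0,"ay":0,"az":0,"tx":0,"ty":0,"tz":0.15,"fingers":255},{"ax":0,"ay":0,"az":0,"tx":0,"ty":0,"tz":0,"fingers":255}]'; python3 d.py 565.5 -59.3 182 -34.9
```

```text
time: 11.58
tool_pos: [564.7, -57.7, 182.8]
tool_rot: [-2.783, -1.457, 0.003]
wrist_force: [-0.2, 0.0, -3.1]
gripper_width: 0.189
t=11.58 pos [564.7 -57.7 182.8] yang -34.72 F [-0.2  0.  -3.1] w 0.189
shift units in tool [-0.02  0.04  0.02] turn units [-0.02  0.02  0.04]
```

```bash
python3 -m pendant '[{"ax":-0.02,"ay":0.02,"az":0.04,"tx":-0.02,"ty":0.04,"tz":0.02,"fingers":255},{"ax":0,"ay":0,"az":0,"tx":0,"ty":0,"tz":0,"fingers":255}]'; python3 d.py 565.5 -59.3 182 -34.9;  python3 - <<'E'
from h import *
o=[]
for n in('scene','side'):
    p=read_camera(n);q=proj(p,[565.5,-59.3,100]);c=q.round().astype(int)-[25,35]
    w=cv2.cvtColor(p['color'],cv2.COLOR_RGB2BGR)[c[1]:c[1]+60,c[0]:c[0]+50]
    im=cv2.resize(w,None,fx=8,fy=8,interpolation=cv2.INTER_CUBIC)
    im=np.clip(im.astype(float)*1.6,0,255).astype(np.uint8)
    f=lambda X:tuple(int(v) for v in ((proj(p,X)-c+.5)*8))
    a,b=f([565.5,-59.3,90]),f([565.5,-59.3,160]);print(n,a,b)
    cv2.line(im,a,b,(0,0,255),1)
    o.append(im)
cv2.imwrite('pics/c7.png',np.hstack(o))
E
```

```text
time: 11.75
tool_pos: [565.0, -58.7, 181.0]
tool_rot: [-2.785, -1.453, 0.002]
wrist_force: [0.3, -0.6, -4.0]
gripper_width: 0.191
t=11.75 pos [565.  -58.7 181. ] yang -34.89 F [ 0.3 -0.6 -4. ] w 0.191
shift units in tool [-0.01  0.02 -0.02] turn units [-0.01  0.01  0.  ]
scene (206, 307) (184, 154)
side (199, 308) (203, 129)
```

View pics/c7.png

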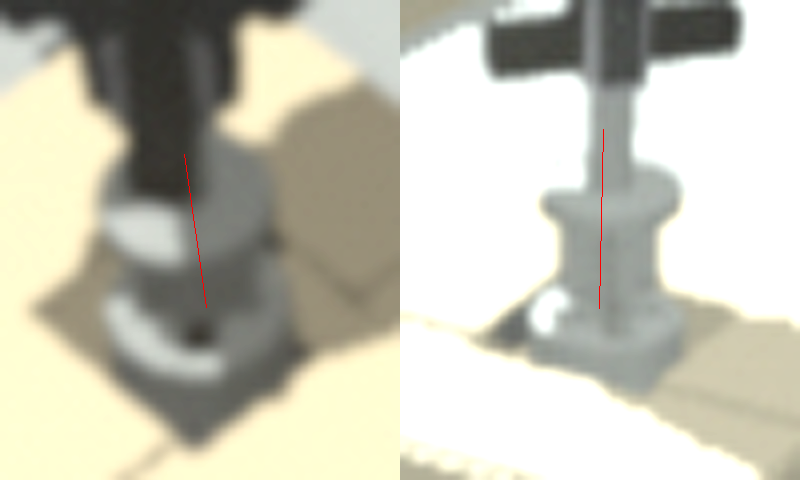

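Residual offset is about 1.7 mm in x and 0.6 mm in y. I'll shift and then lower into the mouth.

```bash
python3 -m pendant '[{"ax":0,"ay":0,"az":0,"tx":0.01,"ty":0.04,"tz":0.05,"fingers":255},{"ax":0,"ay":0,"az":0,"tx":0,"ty":0,"tz":0,"fingers":255}]'; python3 d.py 566.6 -59.3 170 -34.9
```

```text
time: 12.02
tool_pos: [567.2, -59.4, 179.8]
tool_rot: [-2.785, -1.453, -0.001]
wrist_force: [-0.6, -0.7, -3.3]
gripper_width: 0.193
t=12.02 pos [567.2 -59.4 179.8] yang -34.89 F [-0.6 -0.7 -3.3] w 0.193
shift units in tool [-0.01 -0.01  0.24] turn units [ 0. -0.  0.]
```

```bash
python3 -m pendant '[{"ax":0,"ay":0,"az":0,"tx":-0.01,"ty":-0.01,"tz":0.1,"fingers":255},{"ax":0,"ay":0,"az":0,"tx":0,"ty":-0.01,"tz":0.1,"fingers":255}]'; python3 d.py 566.6 -59.3 160 -34.9;python3 -m pendant '[{"ax":0,"ay":0,"az":0,"tx":-0.02,"ty":-0.03,"tz":0.1,"fingers":255}]'; python3 d.py 566.6 -59.3 160 -34.9
```

```text
time: 12.18
tool_pos: [567.3, -59.6, 172.4]
tool_rot: [2.784, 1.452, 0.004]
wrist_force: [-0.5, -0.8, -3.6]
gripper_width: 0.189
t=12.18 pos [567.3 -59.6 172.4] yang -34.91 F [-0.5 -0.8 -3.6] w 0.189
shift units in tool [-0.   -0.02  0.31] turn units [ 0.03 -0.02 -0.  ]
time: 12.27
tool_pos: [566.2, -59.6, 168.1]
tool_rot: [2.784, 1.452, 0.005]
wrist_force: [0.6, 0.5, -3.2]
gripper_width: 0.185
t=12.27 pos [566.2 -59.6 168.1] yang -34.92 F [ 0.6  0.5 -3.2] w 0.185
shift units in tool [0.01 0.   0.2 ] turn units [ 0.03 -0.02 -0.  ]
```

```bash
python3 -m pendant '[{"ax":0.02,"ay":-0.02,"az":0,"tx":0,"ty":-0.01,"tz":0.12,"fingers":255},{"ax":0,"ay":0,"az":0,"tx":0,"ty":-0.01,"tz":0.12,"fingers":255}]'; python3 d.py 566.6 -59.3 138 -34.9
```

```text
time: 12.43
tool_pos: [564.8, -59.2, 157.5]
tool_rot: [2.785, 1.452, -0.0]
wrist_force: [-0.4, -0.6, -3.5]
gripper_width: 0.188
t=12.43 pos [564.8 -59.2 157.5] yang -34.94 F [-0.4 -0.6 -3.5] w 0.188
shift units in tool [0.02 0.04 0.49] turn units [ 0.    0.01 -0.01]
```

```bash
python3 -m pendant '[{"ax":0,"ay":0,"az":0,"tx":0,"ty":0.02,"tz":0.12,"fingers":255},{"ax":0,"ay":0,"az":0,"tx":0,"ty":0,"tz":0.12,"fingers":255}]'; python3 d.py 566.6 -59.3 135 -34.9;python3 -m pendant '[{"ax":0,"ay":0,"az":0,"tx":0,"ty":0,"tz":0.12,"fingers":255},{"ax":0,"ay":0,"az":0,"tx":0,"ty":0,"tz":0.12,"fingers":255}]'; python3 d.py 566.6 -59.3 135 -34.9
```

```text
time: 12.6
tool_pos: [565.7, -59.8, 151.2]
tool_rot: [2.784, 1.451, 0.003]
wrist_force: [-11.6, -1.8, 41.4]
gripper_width: 0.185
t=12.60 pos [565.7 -59.8 151.2] yang -34.94 F [-11.6  -1.8  41.4] w 0.185
shift units in tool [0.02 0.01 0.4 ] turn units [ 0.03 -0.01 -0.01]
time: 12.77
tool_pos: [565.5, -60.0, 150.9]
tool_rot: [2.782, 1.449, 0.011]
wrist_force: [-10.5, 0.2, 30.4]
gripper_width: 0.186
t=12.77 pos [565.5 -60.  150.9] yang -34.96 F [-10.5   0.2  30.4] w 0.186
shift units in tool [0.03 0.01 0.4 ] turn units [ 0.09 -0.04 -0.01]
```

Stalled at TCP z 151 with 40 N, which is more than the spring should give. Looking.

```bash
cat > two.py <<'E'
from h import *;import sys
s=sense();X=s['tool_pos'];o=[]
for n in('scene','side'):
    p=read_camera(n);q=proj(p,[565.5,-59.3,100]);c=q.round().astype(int)-[25,35]
    im=cv2.resize(cv2.cvtColor(p['color'],cv2.COLOR_RGB2BGR)[c[1]:c[1]+60,c[0]:c[0]+50],None,fx=8,fy=8,interpolation=cv2.INTER_CUBIC)
    o.append(np.clip(im.astype(float)*1.4,0,255).astype(np.uint8))
cv2.imwrite('pics/%s.png'%sys.argv[1],np.hstack(o))
E
python3 two.py c8
```

```text
(no output)
```

View pics/c8.png

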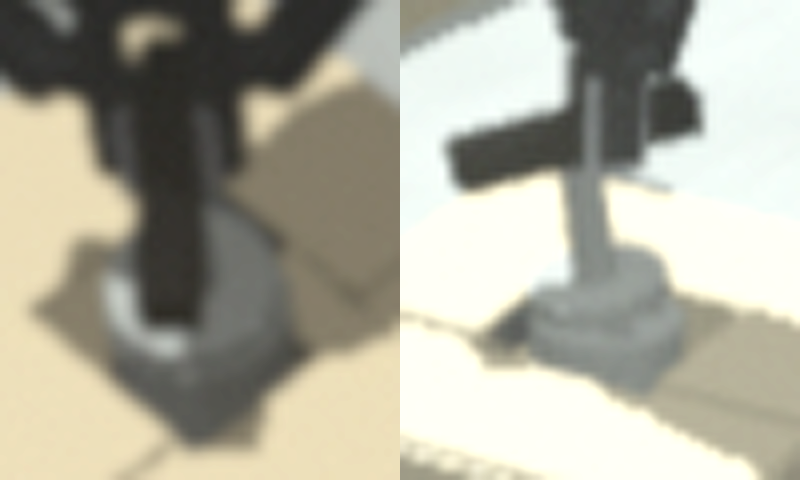

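```bash
python3 d.py 566.6 -59.3 151 -34.9; python3 look.py w9; python3 - <<'E'
import cv2
cv2.imwrite('pics/w9c.png',cv2.resize(cv2.imread('pics/w9.png')[150:360,180:380],None,fx=2.8,fy=2.8,interpolation=2))
E
```

```text
t=12.87 pos [565.5 -60.  150.9] yang -34.95 F [-9.3 -0.1 27. ] w 0.185
shift units in tool [ 0.03  0.01 -0.  ] turn units [ 0.09 -0.04 -0.01]
[565.47306579 -59.9849953  150.93367201] [[ 0.573  0.82   0.009]
 [ 0.82  -0.573 -0.001]
 [ 0.004  0.008 -1.   ]] [-0.11  0.37 -0.19  1.   -0.    2.08]
```

View pics/w9c.png

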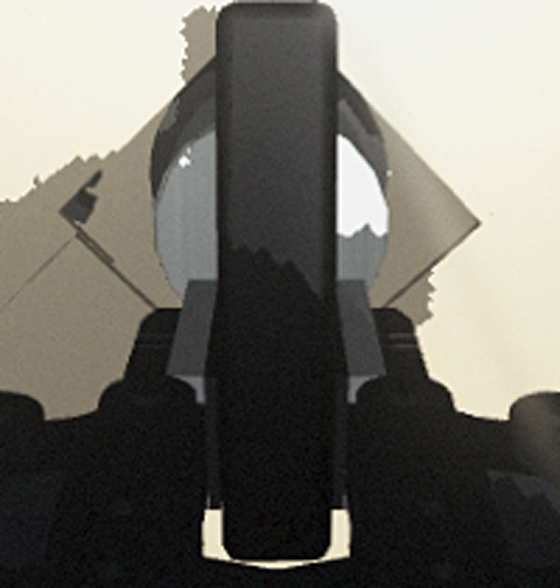

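The ribs are in the slots, but the key slid and tilted in the pads (its top leans about 7° towards tool +x) and has wedged. The socket can hold it, so I'll unload and release it to let it straighten, then regrip it centred.

```bash
python3 -m pendant '[{"ax":0.09,"ay":-0.04,"az":0,"tx":0,"ty":-0.02,"tz":-0.06,"fingers":255},{"ax":0,"ay":0,"az":0,"tx":0,"ty":0,"tz":-0.03,"fingers":255}]'; python3 two.py c9; python3 d.py 565.5 -60 151 -34.9
```

```text
time: 13.08
tool_pos: [565.1, -59.2, 156.9]
tool_rot: [2.786, 1.451, 0.005]
wrist_force: [-0.7, 0.6, -0.4]
gripper_width: 0.184
t=13.18 pos [565.  -59.2 156.1] yang -34.96 F [-0.5  1.7 -0.1] w 0.186
shift units in tool [-0.01  0.02  0.13] turn units [ 0.02 -0.03 -0.01]
```

View pics/c9.png

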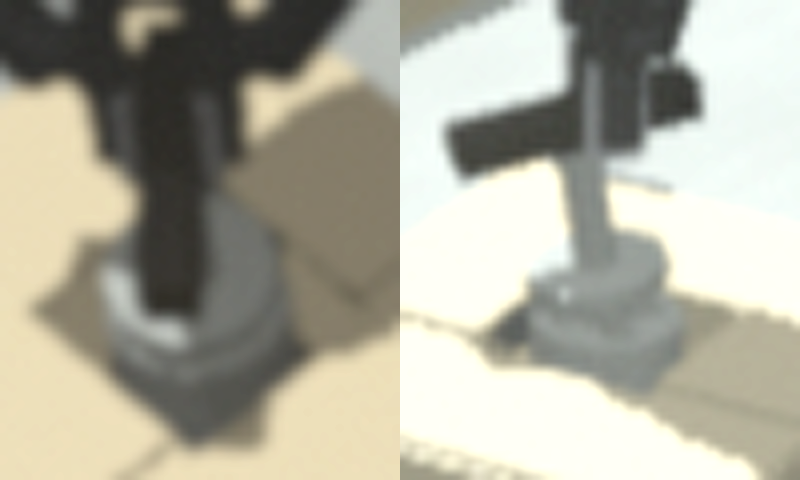

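```bash
python3 -m pendant '[{"ax":0,"ay":0,"az":0,"tx":0,"ty":0,"tz":0,"fingers":150},{"ax":0,"ay":0,"az":0,"tx":0,"ty":0,"tz":0,"fingers":130},{"ax":0,"ay":0,"az":0,"tx":0,"ty":0,"tz":0,"fingers":110},{"ax":0,"ay":0,"az":0,"tx":0,"ty":0,"tz":0,"fingers":110},{"ax":0,"ay":0,"az":0,"tx":0,"ty":0,"tz":0,"fingers":110}]'; python3 two.py c10; python3 look.py w10
```

```text
time: 13.6
tool_pos: [565.8, -59.7, 153.7]
tool_rot: [2.785, 1.451, 0.002]
wrist_force: [-0.2, -1.4, -0.3]
gripper_width: 0.571
[565.74767227 -59.74328441 153.80741452] [[ 0.573  0.82   0.002]
 [ 0.82  -0.573 -0.   ]
 [ 0.001  0.002 -1.   ]] [-0.11  0.38 -0.18  1.02 -0.    2.08]
```

View pics/c10.png

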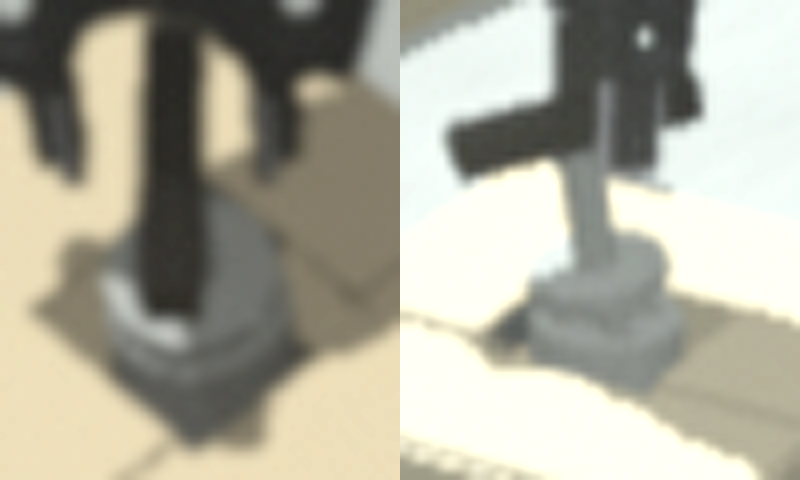

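View pics/w10.png

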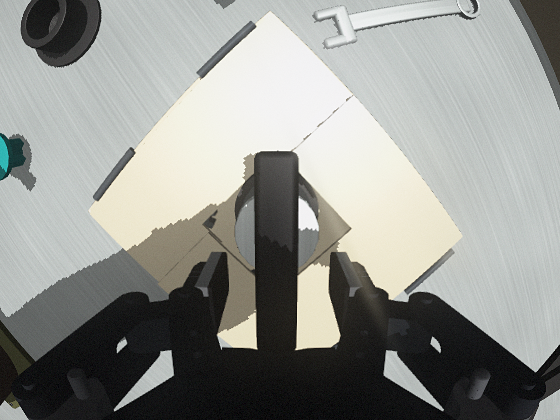

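Released, the key stands in the socket still leaning. I'll fit its tilt so I can grip it along its own axis and bring it upright.

```bash
cat > fit.py <<'E'
from h import *;import pickle
from scipy.optimize import least_squares
p=read_camera('side');c=proj(p,[565.5,-59.3,100]).round().astype(int)-[25,35]
s,w=pickle.load(open('w10.pkl','rb'))
R=Ro.from_rotvec(s['tool_rot']).as_matrix()
f=lambda u,v:np.array([(u-400-7)/8-.5,v/8-.5])+c
obs=[('bl',f(457,153)),('br',f(697,93)),('ct',f(597,262))]
a=np.radians(55.1);bx=np.array([np.cos(a),np.sin(a),0]);z=np.array([0,0,1.])
def model(q):
    x,y,h,phi=q  # mouth-level point of axis; phi lean of top towards +bx
    up=np.cos(phi)*z+np.sin(phi)*bx;b=np.cos(phi)*bx-np.sin(phi)*z
    foot=np.array([x,y,h]);m=foot+100*up
    return foot,m,up,b
def res(q):
    foot,m,up,b=model(q)
    r=[proj(p,m+45*b)-obs[0][1],proj(p,m-45*b)-obs[1][1],proj(p,foot+44*up)-obs[2][1]]
    r.append((wproj(w,s,m+45*b+9*up)-[276,152])*.5)
    r.append([(x-t)/2.0*.5 for x,t in zip(q[:2],(565,-59.5))])
    return np.concatenate(r)
r=least_squares(res,[565,-59.5,65,.1]);foot,m,up,b=model(r.x)
print(r.x.round(3),'res',r.fun.round(2));print('bar centre',m.round(1),'tilt deg',np.degrees(r.x[3]))
E
python3 fit.py
```

```text
[ 5.64106e+02 -5.97760e+01  6.54770e+01  1.26000e-01] res [ 0.   -0.28  0.83  0.09  0.    0.13  0.09 -0.27 -0.22 -0.07]
bar centre [571.3 -49.5 164.7] tilt deg 7.196366627608216
```

Key leans 7.2° toward tool +x, foot about 22 mm deep on the plunger. I'll tilt the tool to match and regrip centred.

```bash
cat > d2.py <<'E'
from h import *;import sys
x,y,z,a,ph=map(float,sys.argv[1:6]);a=np.radians(a);ph=np.radians(ph)
s=sense();R=Ro.from_rotvec(s['tool_rot']).as_matrix()
ty=np.array([np.cos(a),np.sin(a),0]);bx=np.array([-ty[1],ty[0],0]);tz=-(np.cos(ph)*np.array([0,0,1])+np.sin(ph)*bx);Rt=np.c_[np.cross(ty,tz),ty,tz]
print('t=%.2f'%s['time'],'pos',s['tool_pos'].round(1),'yang %.2f'%np.degrees(np.arctan2(R[1,1],R[0,1])),'lean %.1f'%np.degrees(np.arcsin(-R[:,2]@bx)),'F',s['wrist_force'].round(1),'w %.3f'%s['gripper_width'])
print('shift units in tool',(R.T@(np.array([x,y,z])-s['tool_pos'])/40).round(2),'turn units',(np.degrees(Ro.from_matrix(R.T@Rt).as_rotvec())/5).round(2))
E
python3 d2.py 569.9 -51.5 148 -34.9 7.2
python3 -m pendant '[{"ax":0,"ay":-0.75,"az":0,"tx":0.12,"ty":-0.03,"tz":0,"fingers":110},{"ax":0,"ay":-0.7,"az":0,"tx":0.12,"ty":0,"tz":0.1,"fingers":110},{"ax":0,"ay":0,"az":0,"tx":0,"ty":0,"tz":0,"fingers":110}]'; python3 d2.py 569.9 -51.5 148 -34.9 7.2
```

```text
t=13.80 pos [565.8 -59.7 154. ] yang -34.95 lean -0.1 F [0.4 0.2 0.6] w 0.569
shift units in tool [ 0.23 -0.03  0.15] turn units [ 0.02 -1.45 -0.01]
time: 14.05
tool_pos: [569.7, -52.8, 150.4]
tool_rot: [2.728, 1.416, -0.175]
wrist_force: [1.2, -0.6, 0.0]
gripper_width: 0.57
t=14.05 pos [569.7 -52.8 150.4] yang -35.13 lean 7.5 F [ 1.2 -0.6  0. ] w 0.570
shift units in tool [ 0.04 -0.02  0.05] turn units [ 0.03  0.05 -0.05]
```

```bash
python3 -m pendant '[{"ax":0,"ay":0.05,"az":-0.05,"tx":0.04,"ty":-0.02,"tz":0.06,"fingers":110},{"ax":0,"ay":0,"az":0,"tx":0,"ty":0,"tz":0,"fingers":255},{"ax":0,"ay":0,"az":0,"tx":0,"ty":0,"tz":0,"fingers":255},{"ax":0,"ay":0,"az":0,"tx":0,"ty":0,"tz":0,"fingers":255},{"ax":0,"ay":0,"az":0,"tx":0,"ty":0,"tz":0,"fingers":255},{"ax":0,"ay":0,"az":0,"tx":0,"ty":0,"tz":0,"fingers":255},{"ax":0,"ay":0,"az":0,"tx":0,"ty":0,"tz":0,"fingers":255}]' 120; python3 d2.py 569.9 -51.5 148 -34.9 7.2; python3 two.py c11; python3 look.py w11
```

```text
time: 14.63
tool_pos: [569.3, -51.4, 148.1]
tool_rot: [2.731, 1.424, -0.161]
wrist_force: [0.5, 1.2, -0.1]
gripper_width: 0.188
t=14.63 pos [569.3 -51.4 148.1] yang -34.92 lean 6.8 F [ 0.5  1.2 -0.1] w 0.188
shift units in tool [0.01 0.01 0.  ] turn units [ 0.02 -0.08 -0.01]
[569.33922892 -51.40665891 148.05896741] [[ 0.568  0.82  -0.066]
 [ 0.814 -0.572 -0.099]
 [-0.119  0.002 -0.993]] [-0.03  0.43 -0.11  1.09 -0.1   2.15]
```

View pics/c11.png

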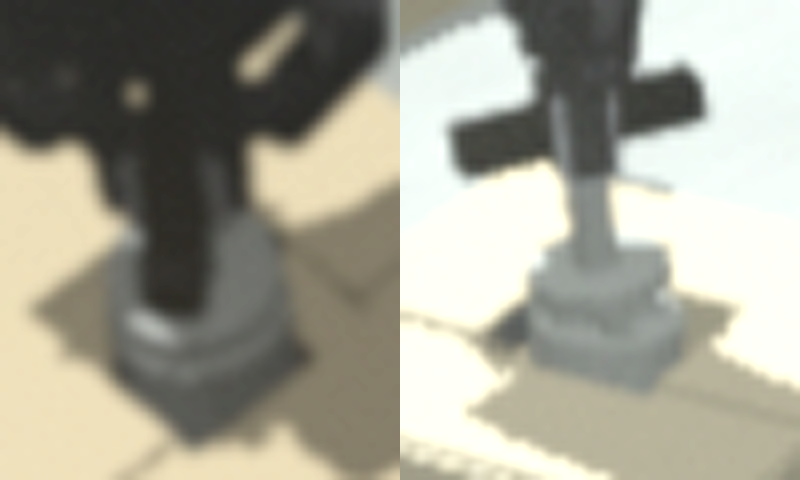

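View pics/w11.png

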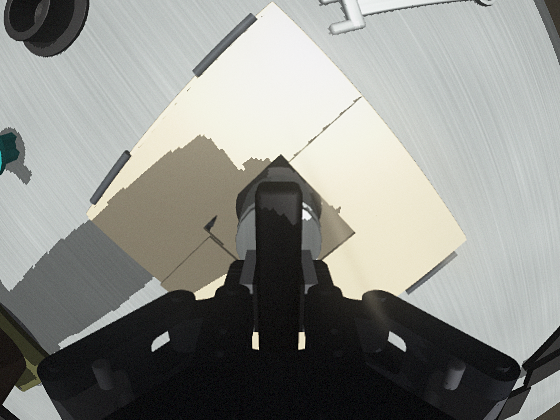

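Now the grip matches the original one: bar end at row 182, as in w5. Bringing the key upright about its foot in small steps.

```bash
python3 -m pendant '[{"ax":0,"ay":0.45,"az":0,"tx":-0.08,"ty":0,"tz":0,"fingers":255},{"ax":0,"ay":0.45,"az":0,"tx":-0.08,"ty":0,"tz":0,"fingers":255}]'; python3 d2.py 565 -59.5 149 -34.9 0
```

```text
time: 14.95
tool_pos: [566.4, -55.9, 148.2]
tool_rot: [2.764, 1.447, -0.055]
wrist_force: [-0.6, -0.2, 0.9]
gripper_width: 0.189
t=14.95 pos [566.4 -55.9 148.2] yang -34.72 lean 2.4 F [-0.6 -0.2  0.9] w 0.189
shift units in tool [-0.09  0.02 -0.02] turn units [0.03 0.47 0.03]
```

```bash
python3 -m pendant '[{"ax":0.03,"ay":0.47,"az":0.03,"tx":-0.09,"ty":0.01,"tz":-0.02,"fingers":255},{"ax":0,"ay":0,"az":0,"tx":0,"ty":0,"tz":0,"fingers":255}]'; python3 d2.py 565 -59.5 135 -34.9 0; python3 two.py c12
```

```text
time: 15.12
tool_pos: [564.2, -59.4, 149.3]
tool_rot: [-2.784, -1.451, -0.005]
wrist_force: [2.4, 1.9, -0.2]
gripper_width: 0.189
t=15.12 pos [564.2 -59.4 149.3] yang -34.93 lean -0.2 F [ 2.4  1.9 -0.2] w 0.189
shift units in tool [0.01 0.02 0.36] turn units [-0.   -0.04 -0.01]
```

View pics/c12.png

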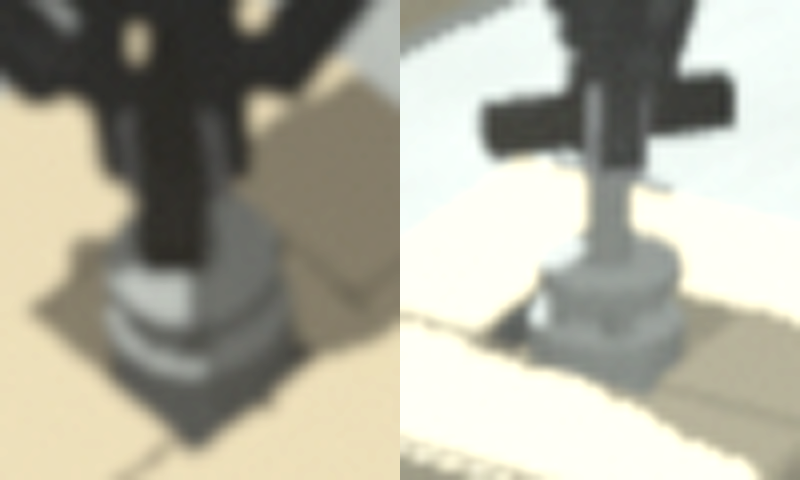

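Upright and in the slots. Pressing down gently.

```bash
python3 -m pendant '[{"ax":0,"ay":-0.03,"az":0,"tx":0.01,"ty":0.01,"tz":0.08,"fingers":255}]'; python3 d2.py 565 -59.5 135 -34.9 0;python3 -m pendant '[{"ax":0,"ay":0,"az":0,"tx":0,"ty":0,"tz":0.08,"fingers":255}]'; python3 d2.py 565 -59.5 135 -34.9 0
```

```text
time: 15.3
tool_pos: [565.1, -58.8, 146.6]
tool_rot: [2.784, 1.453, -0.003]
wrist_force: [0.0, 1.5, 1.7]
gripper_width: 0.189
t=15.30 pos [565.1 -58.8 146.6] yang -34.87 lean 0.1 F [0.  1.5 1.7] w 0.189
shift units in tool [-0.02  0.01  0.29] turn units [0.   0.03 0.01]
time: 15.38
tool_pos: [565.2, -58.6, 143.3]
tool_rot: [2.783, 1.454, -0.005]
wrist_force: [-1.3, 0.9, 2.5]
gripper_width: 0.189
t=15.38 pos [565.2 -58.6 143.3] yang -34.83 lean 0.2 F [-1.3  0.9  2.5] w 0.189
shift units in tool [-0.02  0.01  0.21] turn units [0.   0.04 0.01]
```

Spring force is rising smoothly with no wedging. Continuing.

```bash
python3 -m pendant '[{"ax":0,"ay":0.04,"az":0,"tx":-0.02,"ty":0,"tz":0.08,"fingers":255}]'; python3 d2.py 565 -59.5 135 -34.9 0;python3 -m pendant '[{"ax":0,"ay":0.03,"az":0,"tx":-0.01,"ty":0,"tz":0.08,"fingers":255}]'; python3 d2.py 565 -59.5 135 -34.9 0;python3 -m pendant '[{"ax":0,"ay":0,"az":0,"tx":0,"ty":0,"tz":0.08,"fingers":255}]'; python3 d2.py 565 -59.5 135 -34.9 0
```

```text
time: 15.47
tool_pos: [565.0, -58.8, 140.1]
tool_rot: [2.783, 1.456, -0.001]
wrist_force: [-0.7, 1.5, 5.2]
gripper_width: 0.189
t=15.47 pos [565.  -58.8 140.1] yang -34.77 lean 0.1 F [-0.7  1.5  5.2] w 0.189
shift units in tool [-0.01  0.01  0.13] turn units [0.   0.01 0.03]
time: 15.55
tool_pos: [565.0, -58.9, 137.0]
tool_rot: [-2.783, -1.457, -0.002]
wrist_force: [-1.5, 0.3, 6.4]
gripper_width: 0.19
t=15.55 pos [565.  -58.9 137. ] yang -34.72 lean -0.1 F [-1.5  0.3  6.4] w 0.190
shift units in tool [-0.01  0.01  0.05] turn units [ 0.01 -0.01  0.04]
time: 15.63
tool_pos: [565.3, -59.1, 135.7]
tool_rot: [2.781, 1.457, 0.003]
wrist_force: [-10.0, 0.3, 36.2]
gripper_width: 0.19
t=15.63 pos [565.3 -59.1 135.7] yang -34.69 lean -0.0 F [-10.    0.3  36.2] w 0.190
shift units in tool [-0.01 -0.    0.02] turn units [ 0.03 -0.01  0.04]
```

Hard stop at z 135.7, where the force jumped from 6 to 36 N: the collar is on the mouth. I'll verify that it holds.

```bash
python3 -m pendant '[{"ax":0.02,"ay":0,"az":0,"tx":0,"ty":-0.01,"tz":0.06,"fingers":255}]'; python3 two.py c13;python3 d2.py 565 -59.5 135 -34.9 0; python3 look.py w13;python3 d2.py 565 -59.5 135 -34.9 0
```

```text
time: 15.72
tool_pos: [565.2, -59.0, 135.8]
tool_rot: [2.781, 1.458, 0.003]
wrist_force: [-6.1, 1.0, 22.4]
gripper_width: 0.188
t=15.82 pos [565.2 -59.  135.8] yang -34.67 lean -0.1 F [-5.8  0.7 18.5] w 0.183
shift units in tool [-0.01  0.    0.02] turn units [ 0.03 -0.01  0.05]
[565.21239393 -59.01644994 135.84634165] [[ 0.569  0.822  0.003]
 [ 0.822 -0.569 -0.001]
 [ 0.001  0.003 -1.   ]] [-0.1   0.39 -0.21  0.97 -0.    2.07]
t=15.87 pos [565.2 -59.  135.9] yang -34.67 lean -0.1 F [-5.3  0.1 17.6] w 0.188
shift units in tool [-0.01  0.    0.02] turn units [ 0.03 -0.01  0.05]
```

View pics/c13.png

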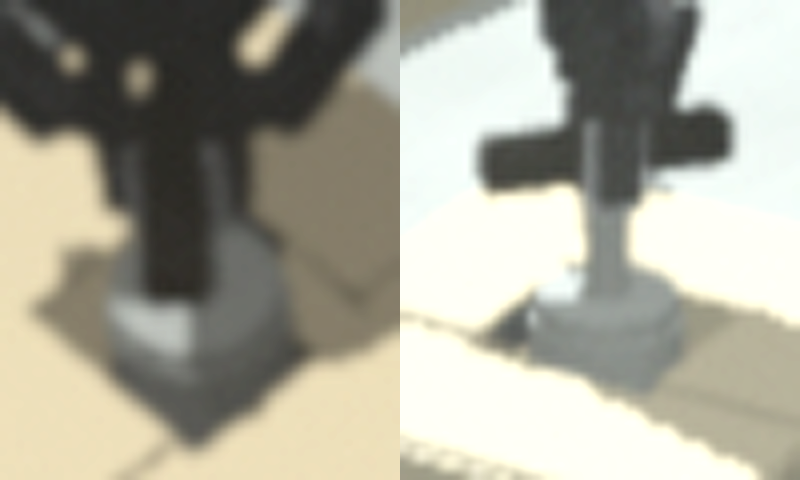

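View pics/w13.png

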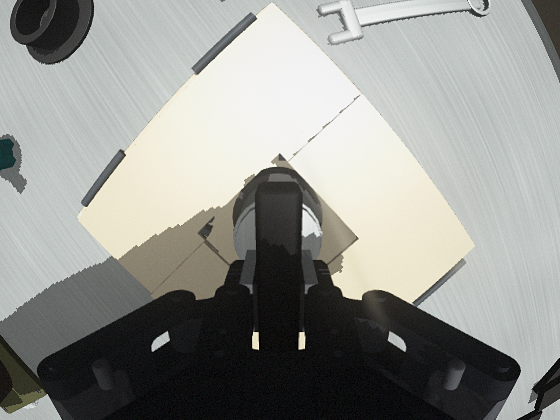

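The collar sits flush on the socket, upright, with the flaps flat. The push sagged from 22 to 18 N, so I'll watch the hold for a second before handing in.

```bash
python3 - <<'E'
from h import *
for i in range(20):
    read_camera('side')
    if i%3==0: s=sense();print(round(s['time'],2),s['tool_pos'].round(2),s['wrist_force'].round(1))
E
```

```text
15.92 [565.2  -59.01 135.85] [-5.2 -0.3 18.8]
16.07 [565.17 -59.02 135.84] [-5.   0.6 17.3]
16.22 [565.19 -59.01 135.83] [-5.6  0.1 18. ]
16.37 [565.21 -59.04 135.84] [-4.8 -0.2 18.4]
16.52 [565.18 -59.01 135.85] [-6.6  0.8 18.1]
16.67 [565.19 -59.   135.84] [-5.7  0.9 17.6]
16.82 [565.19 -59.   135.85] [-5.1  1.1 18.6]
```

The push is steady at about 18 N and the pose doesn't move. Handing in.

```bash
python3 - <<'E'
from h import *
print(close_job())
s=sense();print(s['time'],s['tool_pos'].round(2),s['wrist_force'].round(1))
E
```

```text
the job is handed in; nothing more can be done
None
the job is handed in; nothing more can be done
```

I folded the narrow flap shut, then the wide one over it. Then I lined up the black-barred key from the iron cup with the socket slots, slid it in and pressed it home. I handed the job in while still holding it down; no verdict is reported.

- **Problem on the way:** On the first push the key slid and tilted about 7° in the pads, and the wrist force rose to about 41 N. I let go of it in the socket, regripped it along its own axis at 120 N, brought it upright and pressed again.
- **Last checks:** The spring force rose smoothly to about 6 N, then jumped to 36 N at a hard stop at tool height 135.7 mm. In the pictures the collar sits on the socket, the key stands upright and both flaps are flat. The hold stayed steady at about 18 N for 0.9 s before hand-in.
- **Not measured directly:** Key depth and plunger travel are inferred from the hard stop and the pictures. I did not measure the wrench, spacer and oil bottle at the end, but nothing was driven near them.

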